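# Refit a lamp house collector lens under its screw ring

## Robot

A 6-joint arm with a two-finger parallel gripper is mounted at the origin on the work surface. World frame = base frame: x ahead of the robot, y to its left, z up, the work surface at z = 0. Lengths are in m, angles in rad, forces in N, time in s.
With the tool pointing down it reaches from about 0.35 to 0.775 m from the base axis. Payload 7.3 kg.
Tool frame: the origin (TCP) lies at the very end of the fingers, on their centre line; the grasp point (between the pads) lies 19 mm behind it (robot.hold_point_z is the distance from the TCP to the grasp point, in m); z points along the fingers, y is the direction in which the jaws open and shut (so a half turn about z gives the same grasp; the last joint's range is limited). The gripper opens to 92 mm and grips with 3 to 60 N. Pads are 19 mm wide; open, the fingers measure 130 mm over their backs; the gripper's body (75 mm by 190 mm) begins 47 mm behind the grasp point.
Start: joints at [0.999, 0.342, 1.524, -0, 1.275, -0.146], TCP at [0.217, 0.478, 0.227] pointing down, gripper open.
Joint ranges: [-2.53, 2.53], [-0.77, 2.02], [0.04, 2.7], [-1, 4.14], [0.28, 2.66], [-3.11, 3.11]. Speed limits (rad/s): [2.57, 2.57, 3.14, 3.14, 3.14, 3.14].

## Interface

Orientations are given as [roll, pitch, yaw] about the fixed x, y, z axes, in that order (R = Rz(yaw) Ry(pitch) Rx(roll)).
In Python, from cell import monitor, viewer, robot gives the robot as it stands.
- The arm moves only by the tool move_arm, never from a script. Its argument "deltas" is a list of rows, each an object of numbers: "x", "y", "z": the shift along the tool's x, y, z in m; "wx", "wy", "wz": the turn, a rotation vector about the tool's x, y, z in degrees; "hand": the opening, from 0 (shut) to 1 (fully open). In form: [{"x": .., "y": .., "z": .., "wx": .., "wy": .., "wz": .., "hand": ..}, ...]. A call has 1 to 8 rows; each row is the pose to reach, as a shift and turn from the pose commanded when the call began, along the tool's axes at that moment; what a row does not reach only later rows make up. A row lasts 1/8 s, in which the tool goes at most 62.5 mm and 10.7 degrees, less where a joint would pass 70% of its speed; a pose out of reach is approached as far as the arm can. A call with a gripper value outside its range is refused whole. The fingers move at their own pace and stop on an object; "grip_force" is the grip in N (left out, the last holds). Time passes only in rows, so rows that repeat a pose let the fingers close. It gives the time, the measured TCP pose, the force and the opening at its end, in the units of the state.
- monitor.observe(): the state, without advancing time (a new reading comes with each control period).
- viewer.read_camera(name): name is "side" or "top"; returns the picture (420x560x3 uint8, red, green, blue); there is no depth.
- viewer.camera_params(name): a dict with "camera_matrix" (3x3 intrinsics, pixels), "R" (3x3) and "t" (3): a world point X has camera coordinates R X + t. Camera axes: x right, y down, z forward; pixel columns grow to the right and rows downward; lengths in m; the calibration is good to about 2 mm. A picture is of the moment at which its call begins. camera_params takes no time and is no camera call.
- robot.hand_in(): hands the job in, once; it reports no verdict.
The state is a dict: "time": time; "qpos": joint angles; "qvel": joint speeds; "joint_efforts": joint torques, N m; "tool_pos": TCP position; "tool_rot": TCP orientation; "contact_force": force on the tool from outside, world axes, zero at the start; "torque": the same for the moment, N m; "opening": finger opening in m.
Only numpy, scipy, OpenCV 4.12 (cv2) and the standard library are available. Lean on these libraries where they do the work, as an engineer would, in place of code of your own. Each camera call takes 0.05 s, during which the arm holds its last target. There are 200 camera calls.

## Task

Refit the cleaned collector lens in the microscope's lamp house: lower the large lens, dome up, gently into the recess in the lamp house's nose until it sits fully home, and let go of it. Then put the deep knurled retaining ring over it and screw it down clockwise until it holds the lens snugly, without overtightening it on the glass, and leave the other things on the bench where they are.

Things in the scene. Friction and masses are not known exactly. Their poses are not given: they have to be found in the camera images.
- lens: The large collector lens, dome up on one of two flat grey-green mats (4 mm thick): a round glass 40 mm across with a blackened upright edge 9 mm high (lower corner chamfered 1.2 mm) and a clear dome 32 mm across, 17 mm high in all, 50 g. Origin: centre of its flat underside, z up. Hold it by the upper part of its edge, at any yaw. A smaller lens lies about 95 mm away on the same mat.
- ring: The retaining ring, standing skirt down on the other grey-green mat (4 mm thick): a deep plated metal cap ring, knurled outside, 64 mm across, 19.1 mm high, 120 g. Round: it can be held across at any yaw. Origin: centre of its lower edge, z up. Inside the skirt (bore 54.6 mm, 15.1 mm deep) three thread lugs stand 3.3 mm inwards, 2 mm above the lower edge.
- ring_top (a point): Centre of the ring's top face, 19.1 mm above its lower edge. The top is a flange 4 mm thick with a 34 mm opening; its underside clamps the lens's edge. The ring has a plain low spacer ring about 95 mm from it on the same mat.
- lamphouse: The microscope's lamp house, fixed to the bench, port up: a white box 124 x 92 mm on a dark foot 150 x 108 mm, its top 72 mm above the bench, cooling slots in the long sides, two black knobs on the -x end. On top: a dark flange 72 mm across up to 78 mm, and in its middle an upright aluminium nose. Origin: centre of the underside, x along the length, z up.
- seat (a point): Centre of the recess floor in the nose, 98 mm above the bench, 4 mm below the rim, z up. Recess 41.6 mm across (0.8 mm play all round), mouth chamfered 0.7 mm. The floor is a flat spring washer (12 N per mm, gives up to 2 mm). With the lens home its underside is here and its edge stands 5 mm above the rim. The glass bears 30 N at most, against the lamp house or the ring.
- nose_rim (a point): Centre of the nose's rim, 102 mm above the bench. The nose is 45.8 mm across, 52.4 mm over its outer right-hand three-start thread, which begins at the rim; lead 21 mm a turn (3.34 mm down per rad clockwise from above). The clocking of the starts is unknown. Set squarely over nose and lens, the ring comes to rest on the ridges with its lower edge 1 to 8 mm below this point.
- nose_foot (a point): Centre of the nose's foot, 78 mm above the bench. From rest the ring sinks over 0.5 to 2.8 rad clockwise until its flange meets the lens (lower edge 10.1 mm below the rim), then turns about 0.4 rad without sinking while the thread's play is taken up, then sinks again, pressing the lens on its washer: 0.15 to 0.4 rad of this (0.5 to 1.3 mm) is snug. The thread holds when let go; regripping is fine.
- lens_small: Bystander: a small black-edged lens, 26 mm across and 9.5 mm high, on the mat of the large lens. Origin: centre of its underside.
- spacer: Bystander: a plain smooth aluminium spacer ring, 44 mm across and 8 mm high, on the mat of the retaining ring. Origin: centre of its underside.
- objective: Bystander: a steel microscope objective, 25 mm across and 43 mm high, tip up, standing on the bench beyond the lamp house. Origin: centre of its underside.
- bottle: Bystander: an amber bottle with a white cap, 48 mm across and 85 mm high, on the far side. Origin: centre of its underside.
- jar: Bystander: a clear specimen jar with a white lid, 60 mm across and 65 mm high, on the far side. Origin: centre of its underside.

How it is judged:
By the outcome, as a careful person would: the job done as asked, in the order asked, and still so for the second after the job is handed in, with the robot touching nothing.
It also fails if it takes over 72 s, if anything falls off the work surface, if the arm or the gripper's body presses on something with over 40 N, if the wrist force passes 120 N, or if a joint passes its speed limit or range.

## Working session

There is one attempt and no reset: what is moved stays moved. The work goes in short steps, Python scripts to look and compute and a tool call to move; the robot and the scene stay as the last step left them, time stands still between calls to the robot, and variables do not carry over. Pictures are saved under pics/ and viewed, about 8 in all and at most 12, crops included, and the job is handed in when it is done.

Besides the shell and the picture viewer there is one more tool, called after ">>>" as name([rows], argument=value, ...), one row to a line, values as JSON. move_arm: Moves the arm, as the interface text tells. Its arguments: {"type":"object","properties":{"deltas":{"type":"array","items":{"type":"object","properties":{"x":{"type":"number"},"y":{"type":"number"},"z":{"type":"number"},"wx":{"type":"number"},"wy":{"type":"number"},"wz":{"type":"number"},"hand":{"type":"number"}}}},"grip_force":{"type":"number"}},"required":["deltas"]}

```bash
mkdir -p pics; ls; python3 - <<'E'
from cell import monitor, viewer, robot
import cv2,numpy as np
print(monitor.observe())
for n in("top","side"):
    im=viewer.read_camera(n); cv2.imwrite(f"pics/{n}0.png",im[...,::-1]); p=viewer.camera_params(n)
    print(n,p, "campos",-p["R"].T@p["t"])
E
```

```text
pics
{'time': 0.0, 'qpos': array([ 9.99008546e-01,  3.42730514e-01,  1.52501499e+00, -1.19139440e-05,
        1.27539853e+00, -1.45987200e-01]), 'qvel': array([ 0.00045645, -0.00078901, -0.00011736, -0.00048335, -0.00088907,
        0.00115467]), 'joint_efforts': array([-3.14480189e-03, -4.31243420e+01, -2.44214022e+01,  7.14499829e-02,
        5.61124727e-02, -1.19364522e-04]), 'tool_pos': array([0.21660555, 0.47778633, 0.22604163]), 'tool_rot': array([-3.14005612e+00, -2.14405904e-04,  2.71579538e+00]), 'contact_force': array([-0.19669488, -0.04880683,  0.65296958]), 'torque': array([0.02633004, 0.00567169, 0.00999343]), 'opening': 0.09185196584514628}
top {'camera_matrix': array([[515.42711297,   0.        , 274.646566  ],
       [  0.        , 515.42711297, 210.20693266],
       [  0.        ,   0.        ,   1.        ]]), 'R': array([[-2.34387963e-02, -9.99720631e-01, -3.04687552e-03],
       [-9.93539127e-01,  2.36321737e-02, -1.11002357e-01],
       [ 1.11043351e-01,  4.25428397e-04, -9.93815472e-01]]), 't': array([0.00292404, 0.54591406, 1.06587678])} campos [ 0.42409699 -0.01043136  1.1198915 ]
side {'camera_matrix': array([[391.51041999,   0.        , 279.39165416],
       [  0.        , 391.51041999, 207.70514395],
       [  0.        ,   0.        ,   1.        ]]), 'R': array([[ 0.99079   , -0.13420042,  0.01803938],
       [-0.07922881, -0.68259495, -0.72648946],
       [ 0.10980878,  0.71836925, -0.68694079]]), 't': array([-0.52762049,  0.09882955,  0.70499489])} campos [ 0.45317662 -0.50979299  0.56560632]
```

View pics/top0.png

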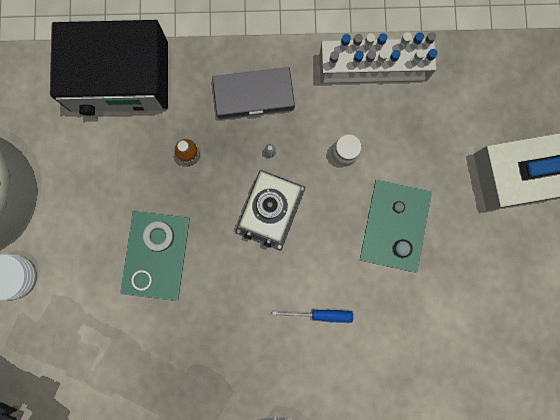

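View pics/side0.png

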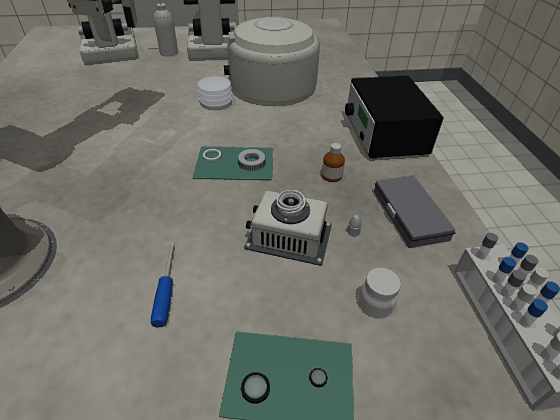

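Top view: ring (158,236), spacer (141,280), large lens (403,248), small lens (399,207), nose (269,205). Side view: ring (252,159), lens (255,388), nose (291,205). Next, close crops.

```bash
python3 - <<'E'
import cv2,numpy as np
t=cv2.imread("pics/top0.png");s=cv2.imread("pics/side0.png")
def c(i,u,v,r=22):return cv2.resize(i[v-r:v+r,u-r:u+r],(260,260),interpolation=cv2.INTER_CUBIC)
cv2.imwrite("pics/crop0.png",np.vstack([np.hstack([c(t,158,236),c(t,403,248),c(t,269,205)]),np.hstack([c(s,252,159),c(s,255,388),c(s,291,205)])]))
E
```

```text
(no output)
```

View pics/crop0.png

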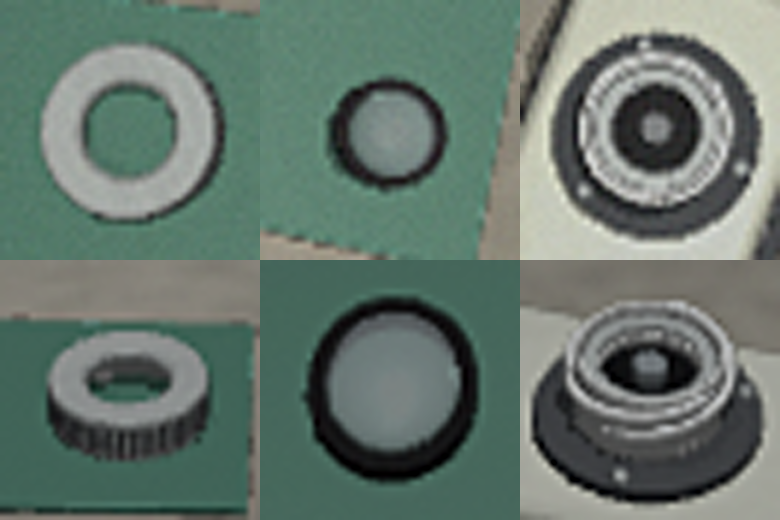

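```bash
cat > h.py <<'E'
import cv2,numpy as np
from cell import monitor, viewer, robot
P={n:viewer.camera_params(n) for n in("top","side")}
def ray(n,u,v,z):
    p=P[n];C=-p["R"].T@p["t"];d=p["R"].T@np.linalg.inv(p["camera_matrix"])@np.array([u,v,1.])
    return C+d*(z-C[2])/d[2]
def pix(n,X):
    p=P[n];q=p["camera_matrix"]@(p["R"]@np.asarray(X)+p["t"]);return q[:2]/q[2]
def blobs(im,u,v,r,f,k=8,amin=300):
    """im RGB; f(crop float)->mask; returns ellipses (centre px, axes px) of all contours"""
    c=cv2.resize(im[v-r:v+r,u-r:u+r],None,fx=k,fy=k,interpolation=cv2.INTER_CUBIC).astype(float)
    m=f(c).astype(np.uint8)
    cs,h=cv2.findContours(m,cv2.RETR_CCOMP,cv2.CHAIN_APPROX_NONE);o=[]
    for q,hh in zip(cs,h[0]):
        if cv2.contourArea(q)<amin:continue
        (a,b),(w,l),g=cv2.fitEllipse(cv2.convexHull(q) if 0 else q)
        o.append(((a+.5)/k-.5+u-r,(b+.5)/k-.5+v-r,w/k,l/k,int(hh[3]>=0)))
    return o
E
python3 - <<'E'
from h import *
t=cv2.imread("pics/top0.png")[...,::-1];s=cv2.imread("pics/side0.png")[...,::-1]
g=lambda c:c.mean(2)
bright=lambda T:(lambda c:g(c)>T)
red=lambda T:(lambda c:c[...,0]>T)
dark=lambda T:(lambda c:g(c)<T)
def show(nm,cam,im,u,v,r,f,z,depth):
    for e in blobs(im,u,v,r,f):
        X=ray(cam,e[0],e[1],z);C=-P[cam]["R"].T@P[cam]["t"];d=(P[cam]["R"]@X+P[cam]["t"])[2]
        print(nm,cam,np.round(e[:2],2),"hole" if e[4] else "out",np.round(X[:2]*1e3,1),"diam mm",np.round(np.array(e[2:4])*d/P[cam]["camera_matrix"][0,0]*1e3,1))
show("ring","top",t,158,236,22,red(125),.0231,0)
show("ring","side",s,252,159,22,red(130),.0231,0)
show("lens","top",t,403,248,18,dark(75),.013,0)
show("lens","side",s,255,388,20,dark(65),.013,0)
show("nose","top",t,269,205,15,bright(125),.102,0)
show("nose","side",s,291,203,18,bright(130),.102,0)
show("spacer","top",t,141,280,18,red(130),.012,0)
show("small","top",t,399,207,15,dark(75),.01,0)
E
```

```text
ring top [157.13 235.65] out [498.1 241.7] diam mm [61.1 62.4]
ring top [157.31 235.54] hole [498.3 241.3] diam mm [35.8 36.7]
ring top [175.83 214.26] out [542.9 201.7] diam mm [ 3.4 21.5]
ring side [242.28 180.28] out [471.4 152.8] diam mm [ 0.8 71.9]
ring side [273.2  155.53] out [549.4 235.8] diam mm [ 1.2 88.4]
ring side [251.25 156.51] out [497.9 237.6] diam mm [35.2 60.2]
ring side [251.27 156.63] hole [497.9 237.1] diam mm [22.3 38.7]
ring side [272.25 137.43] out [556.4 311.8] diam mm [5.  8.8]
ring side [252.67 142.11] out [506.3 296.5] diam mm [ 25.2 105.1]
ring side [236.94 137.22] out [469.3 322.1] diam mm [ 4.  15.1]
lens top [402.11 248.24] out [ 459.4 -280.9] diam mm [39.9 43.2]
lens top [402.91 248.09] hole [ 459.6 -282.7] diam mm [30.8 32. ]
lens side [255.02 387.49] out [ 459.5 -286.3] diam mm [40.7 44.1]
lens side [255.08 386.21] hole [ 459.8 -284.5] diam mm [30.8 32.4]
nose top [255.2  217.54] out [524.1  28.9] diam mm [ 7.8 12.4]
nose top [269.49 204.26] out [550.  -0.] diam mm [7.3 7.4]
nose top [281.35 191.3 ] out [575.5 -24.3] diam mm [ 8.2 14.5]
nose top [26
[... 273 characters left out ...]
273.92 219.1 ] out [514.5 -51.4] diam mm [4.9 8.1]
nose side [307.02 219.04] out [569.6 -57.7] diam mm [5.2 8.8]
nose side [289.46 199.76] out [547.7  -6.8] diam mm [39.1 58.3]
nose side [290.55 199.54] hole [549.7  -6.5] diam mm [22.3 32.8]
nose side [289.97 199.38] hole [548.7  -5.9] diam mm [29.8 42.7]
spacer top [126.1  295.92] out [372.2 310. ] diam mm [ 6.3 68.5]
spacer top [141.08 279.89] out [405.2 278.3] diam mm [42.7 44.1]
spacer top [141.11 279.86] hole [405.3 278.2] diam mm [33.4 34.5]
spacer top [123.33 263.87] out [440.1 316.5] diam mm [ 3.7 21.2]
small top [398.38 206.74] out [ 549.3 -278.2] diam mm [26.  27.6]
small top [398.9  206.57] hole [ 549.6 -279.3] diam mm [20.7 20.9]
```

```bash
cat >> h.py <<'E'
from scipy.spatial.transform import Rotation as Ro
def go(*tg):
    "print tool-frame shift mm from the measured pose to each world target (m)"
    o=monitor.observe();R=Ro.from_euler("xyz",o["tool_rot"])
    print("t",round(o["time"],2),"pos",np.round(o["tool_pos"]*1e3,1),"rot",np.round(o["tool_rot"],4),"F",np.round(o["contact_force"],1),"q6",round(o["qpos"][5],2),"open",round(o["opening"]*1e3,1))
    for g in tg: print(g,"->",np.round(R.inv().apply(np.array(g)-o["tool_pos"])*1e3,1))
E
python3 -c "
from h import *
go((.40,.1,.2),(.4596,-.2827,.1),(.4596,-.2827,.06))"
```

```text
t 0.1 pos [216.7 477.8 226.1] rot [-3.1403e+00 -2.0000e-04  2.7158e+00] F [-0.  -0.6  0.1] q6 -0.15 open 91.7
(0.4, 0.1, 0.2) -> [-323.  -268.3   26.4]
(0.4596, -0.2827, 0.1) -> [-535.4 -592.1  126.8]
(0.4596, -0.2827, 0.06) -> [-535.4 -592.1  166.8]
```

>>> move_arm([
  {"x": -0.323,"y": -0.268,"z": 0.026,"hand": 0.65},
  {"x": -0.323,"y": -0.268,"z": 0.026,"hand": 0.65},
  {"x": -0.323,"y": -0.268,"z": 0.026,"hand": 0.65},
  {"x": -0.323,"y": -0.268,"z": 0.026,"hand": 0.65},
  {"x": -0.323,"y": -0.268,"z": 0.026,"hand": 0.65},
  {"x": -0.323,"y": -0.268,"z": 0.026,"hand": 0.65},
  {"x": -0.535,"y": -0.592,"z": 0.1,"hand": 0.65},
  {"x": -0.535,"y": -0.592,"z": 0.1,"hand": 0.65},
], grip_force=5)

```text
schema error: expected keys x, y, z, wx, wy, wz, hand
```

```bash
python3 -c "
from h import *
go((.4596,-.2827,.06),(.4596,-.2827,.0093))"
```

```text
t 0.1 pos [216.7 477.8 226.1] rot [-3.1403e+00 -2.0000e-04  2.7158e+00] F [-0.  -0.6  0.1] q6 -0.15 open 91.7
(0.4596, -0.2827, 0.06) -> [-535.4 -592.1  166.8]
(0.4596, -0.2827, 0.0093) -> [-535.4 -592.   217.5]
```

All keys are needed.

>>> move_arm([
  {"x": -0.323,"y": -0.268,"z": 0.026,"wx": 0,"wy": 0,"wz": 0,"hand": 0.65},
  {"x": -0.323,"y": -0.268,"z": 0.026,"wx": 0,"wy": 0,"wz": 0,"hand": 0.65},
  {"x": -0.323,"y": -0.268,"z": 0.026,"wx": 0,"wy": 0,"wz": 0,"hand": 0.65},
  {"x": -0.323,"y": -0.268,"z": 0.026,"wx": 0,"wy": 0,"wz": 0,"hand": 0.65},
  {"x": -0.323,"y": -0.268,"z": 0.026,"wx": 0,"wy": 0,"wz": 0,"hand": 0.65},
  {"x": -0.323,"y": -0.268,"z": 0.026,"wx": 0,"wy": 0,"wz": 0,"hand": 0.65},
  {"x": -0.535,"y": -0.592,"z": 0.1,"wx": 0,"wy": 0,"wz": 0,"hand": 0.65},
  {"x": -0.535,"y": -0.592,"z": 0.1,"wx": 0,"wy": 0,"wz": 0,"hand": 0.65},
], grip_force=5)

```text
time: 1.1
tool_pos: [0.4032, 0.0186, 0.1813]
tool_rot: [3.141, 0.0, 2.716]
contact_force: [0.9, -0.2, 0.8]
opening: 0.0602
```

```bash
python3 -c "
from h import *
go((.4596,-.2827,.06),(.4596,-.2827,.0093))"
```

```text
t 1.1 pos [403.2  18.6 181.3] rot [3.1413e+00 3.0000e-04 2.7158e+00] F [ 0.9 -0.2  0.8] q6 -1.29 open 60.2
(0.4596, -0.2827, 0.06) -> [-175.8 -251.1  121.2]
(0.4596, -0.2827, 0.0093) -> [-175.8 -251.1  171.9]
```

>>> move_arm([
  {"x": -0.165,"y": -0.235,"z": 0.11,"wx": 0,"wy": 0,"wz": 0,"hand": 0.65},
  {"x": -0.165,"y": -0.235,"z": 0.11,"wx": 0,"wy": 0,"wz": 0,"hand": 0.65},
  {"x": -0.165,"y": -0.235,"z": 0.11,"wx": 0,"wy": 0,"wz": 0,"hand": 0.65},
  {"x": -0.165,"y": -0.235,"z": 0.11,"wx": 0,"wy": 0,"wz": 0,"hand": 0.65},
  {"x": -0.165,"y": -0.235,"z": 0.11,"wx": 0,"wy": 0,"wz": 0,"hand": 0.65},
  {"x": -0.165,"y": -0.235,"z": 0.11,"wx": 0,"wy": 0,"wz": 0,"hand": 0.65},
  {"x": -0.165,"y": -0.235,"z": 0.11,"wx": 0,"wy": 0,"wz": 0,"hand": 0.65},
  {"x": -0.165,"y": -0.235,"z": 0.11,"wx": 0,"wy": 0,"wz": 0,"hand": 0.65},
])

```text
time: 2.1
tool_pos: [0.4563, -0.2604, 0.0721]
tool_rot: [3.141, 0.0, 2.717]
contact_force: [0.4, -0.0, -0.4]
opening: 0.0599
```

```bash
python3 -c "
from h import *
go((.4596,-.2827,.06),(.4596,-.2827,.0093))"
```

```text
t 2.1 pos [ 456.3 -260.4   72.1] rot [3.1414e+00 2.0000e-04 2.7172e+00] F [ 0.4 -0.  -0.4] q6 -1.81 open 59.9
(0.4596, -0.2827, 0.06) -> [-12.2 -19.   12.1]
(0.4596, -0.2827, 0.0093) -> [-12.2 -19.   62.8]
```

>>> move_arm([
  {"x": -0.0122,"y": -0.019,"z": 0.012,"wx": 0,"wy": 0,"wz": 0,"hand": 0.65},
  {"x": -0.0122,"y": -0.019,"z": 0.03,"wx": 0,"wy": 0,"wz": 0,"hand": 0.65},
  {"x": -0.0122,"y": -0.019,"z": 0.05,"wx": 0,"wy": 0,"wz": 0,"hand": 0.65},
  {"x": -0.0122,"y": -0.019,"z": 0.05,"wx": 0,"wy": 0,"wz": 0,"hand": 0.65},
  {"x": -0.0122,"y": -0.019,"z": 0.05,"wx": 0,"wy": 0,"wz": 0,"hand": 0.65},
])

```text
time: 2.72
tool_pos: [0.4601, -0.2836, 0.0226]
tool_rot: [-3.141, 0.001, 2.717]
contact_force: [0.5, -0.3, 0.7]
opening: 0.0599
```

```bash
python3 -c "
from h import *
cv2.imwrite('pics/s1.png',cv2.resize(viewer.read_camera('side')[330:420,190:330,::-1],None,fx=5,fy=5,interpolation=cv2.INTER_CUBIC))
go((.4596,-.2827,.0093))"
```

```text
t 2.77 pos [ 460.2 -283.9   22.7] rot [-3.1412e+00  1.8000e-03  2.7166e+00] F [-0.3  0.8 -0.6] q6 -1.84 open 59.8
(0.4596, -0.2827, 0.0093) -> [ 1.   0.8 13.4]
```

View pics/s1.png

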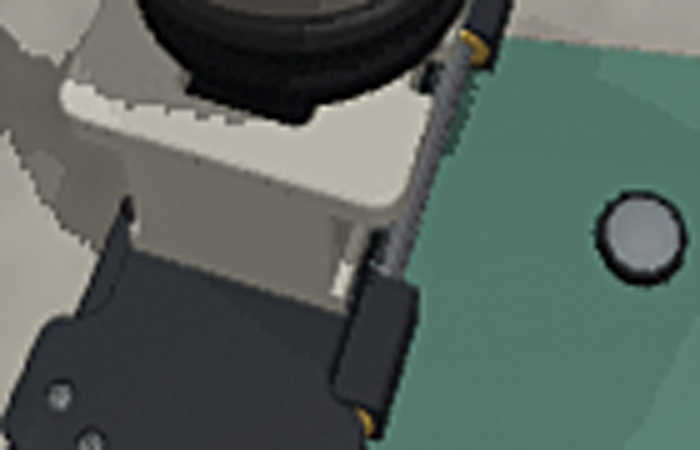

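The side view is blocked: the gripper body hides the lens, and only the small lens (640,236) and the fingers show. Descending on the measured position instead.

>>> move_arm([
  {"x": 0.001,"y": 0.0008,"z": 0.007,"wx": 0,"wy": 0,"wz": 0,"hand": 0.65},
  {"x": 0.001,"y": 0.0008,"z": 0.0134,"wx": 0,"wy": 0,"wz": 0,"hand": 0.65},
  {"x": 0.001,"y": 0.0008,"z": 0.0134,"wx": 0,"wy": 0,"wz": 0,"hand": 0.65},
  {"x": 0.001,"y": 0.0008,"z": 0.0134,"wx": 0,"wy": 0,"wz": 0,"hand": 0.3},
  {"x": 0.001,"y": 0.0008,"z": 0.0134,"wx": 0,"wy": 0,"wz": 0,"hand": 0.3},
  {"x": 0.001,"y": 0.0008,"z": 0.0134,"wx": 0,"wy": 0,"wz": 0,"hand": 0.3},
  {"x": 0.001,"y": 0.0008,"z": 0.0134,"wx": 0,"wy": 0,"wz": 0,"hand": 0.3},
], grip_force=4)

```text
time: 3.65
tool_pos: [0.459, -0.2829, 0.0083]
tool_rot: [3.142, 0.0, 2.716]
contact_force: [-0.1, -0.9, 0.7]
opening: 0.0389
```

```bash
python3 -c "
from h import *
go((.4596,-.2827,.0093))"
```

```text
t 3.65 pos [ 459.  -282.9    8.3] rot [3.1416e+00 3.0000e-04 2.7158e+00] F [-0.1 -0.9  0.7] q6 -1.84 open 38.9
(0.4596, -0.2827, 0.0093) -> [-0.4  0.4 -1. ]
```

>>> move_arm([
  {"x": 0,"y": 0,"z": -0.001,"wx": 0,"wy": 0,"wz": 0,"hand": 0.56},
  {"x": 0,"y": 0,"z": -0.001,"wx": 0,"wy": 0,"wz": 10,"hand": 0.56},
  {"x": 0,"y": 0,"z": -0.001,"wx": 0,"wy": 0,"wz": 20,"hand": 0.56},
  {"x": 0,"y": 0,"z": -0.001,"wx": 0,"wy": 0,"wz": 30,"hand": 0.56},
  {"x": 0,"y": 0,"z": -0.001,"wx": 0,"wy": 0,"wz": 40,"hand": 0.56},
  {"x": 0,"y": 0,"z": -0.001,"wx": 0,"wy": 0,"wz": 50,"hand": 0.56},
  {"x": 0,"y": 0,"z": -0.001,"wx": 0,"wy": 0,"wz": 60,"hand": 0.56},
  {"x": 0,"y": 0,"z": -0.001,"wx": 0,"wy": 0,"wz": 65.6,"hand": 0.56},
])

```text
time: 4.65
tool_pos: [0.4589, -0.2828, 0.0092]
tool_rot: [3.142, -0.0, 1.567]
contact_force: [0.1, 0.2, -1.0]
opening: 0.0513
```

>>> move_arm([
  {"x": 0,"y": 0,"z": 0,"wx": 0,"wy": 0,"wz": 0,"hand": 0.56},
  {"x": 0,"y": 0,"z": 0,"wx": 0,"wy": 0,"wz": 0,"hand": 0.3},
  {"x": 0,"y": 0,"z": 0,"wx": 0,"wy": 0,"wz": 0,"hand": 0.3},
  {"x": 0,"y": 0,"z": 0,"wx": 0,"wy": 0,"wz": 0,"hand": 0.3},
  {"x": 0,"y": 0,"z": 0,"wx": 0,"wy": 0,"wz": 0,"hand": 0.3},
], grip_force=5)

```text
time: 5.28
tool_pos: [0.459, -0.2828, 0.0092]
tool_rot: [3.142, -0.0, 1.571]
contact_force: [-0.1, 1.1, 1.2]
opening: 0.0388
```

```bash
python3 -c "
from h import *
go((.4596,-.2827,.0093),(.4596,-.2827,.14),(.550,-.1,.14),(.5504,-.0002,.13))"
```

```text
t 5.28 pos [ 459.  -282.8    9.2] rot [ 3.1415e+00 -1.0000e-04  1.5711e+00] F [-0.1  1.1  1.2] q6 -0.69 open 38.8
(0.4596, -0.2827, 0.0093) -> [ 0.1  0.6 -0.1]
(0.4596, -0.2827, 0.14) -> [ 1.000e-01  7.000e-01 -1.308e+02]
(0.55, -0.1, 0.14) -> [ 182.8   91.1 -130.8]
(0.5504, -0.0002, 0.13) -> [ 282.6   91.6 -120.8]
```

>>> move_arm([
  {"x": 0,"y": 0,"z": -0.02,"wx": 0,"wy": 0,"wz": 0,"hand": 0.3},
  {"x": 0,"y": 0,"z": -0.07,"wx": 0,"wy": 0,"wz": 0,"hand": 0.3},
  {"x": 0.04,"y": 0.015,"z": -0.12,"wx": 0,"wy": 0,"wz": 0,"hand": 0.3},
  {"x": 0.09,"y": 0.035,"z": -0.13,"wx": 0,"wy": 0,"wz": 0,"hand": 0.3},
  {"x": 0.145,"y": 0.055,"z": -0.13,"wx": 0,"wy": 0,"wz": 0,"hand": 0.3},
  {"x": 0.195,"y": 0.075,"z": -0.13,"wx": 0,"wy": 0,"wz": 0,"hand": 0.3},
  {"x": 0.245,"y": 0.091,"z": -0.125,"wx": 0,"wy": 0,"wz": 0,"hand": 0.3},
  {"x": 0.275,"y": 0.091,"z": -0.121,"wx": 0,"wy": 0,"wz": 0,"hand": 0.3},
])

```text
time: 6.28
tool_pos: [0.5504, -0.0053, 0.1299]
tool_rot: [3.141, -0.0, 1.573]
contact_force: [0.4, -0.0, -0.5]
opening: 0.0385
```

>>> move_arm([
  {"x": 0.0075,"y": 0.0005,"z": 0,"wx": 0,"wy": 0,"wz": 0,"hand": 0.3},
  {"x": 0.0075,"y": 0.0005,"z": 0,"wx": 0,"wy": 0,"wz": 0,"hand": 0.3},
  {"x": 0.0075,"y": 0.0005,"z": 0,"wx": 0,"wy": 0,"wz": 0,"hand": 0.3},
])

```text
time: 6.65
tool_pos: [0.5505, -0.0015, 0.1304]
tool_rot: [3.141, 0.0, 1.57]
contact_force: [0.5, -1.0, -0.8]
opening: 0.0387
```

```bash
python3 -c "
from h import *
im=viewer.read_camera('side');cv2.imwrite('pics/s2full.png',im[...,::-1]);cv2.imwrite('pics/s2.png',cv2.resize(im[140:240,230:350,::-1],None,fx=6,fy=6,interpolation=cv2.INTER_CUBIC))
go((.5504,-.0002,.13));print(pix('side',(.5504,-.0002,.102)))"
```

```text
t 6.7 pos [550.5  -1.6 130.4] rot [3.1412e+00 2.0000e-04 1.5693e+00] F [0.5 0.5 0.6] q6 -0.14 open 38.4
(0.5504, -0.0002, 0.13) -> [ 1.4 -0.1  0.4]
[290.41643559 197.14990872]
```

View pics/s2.png

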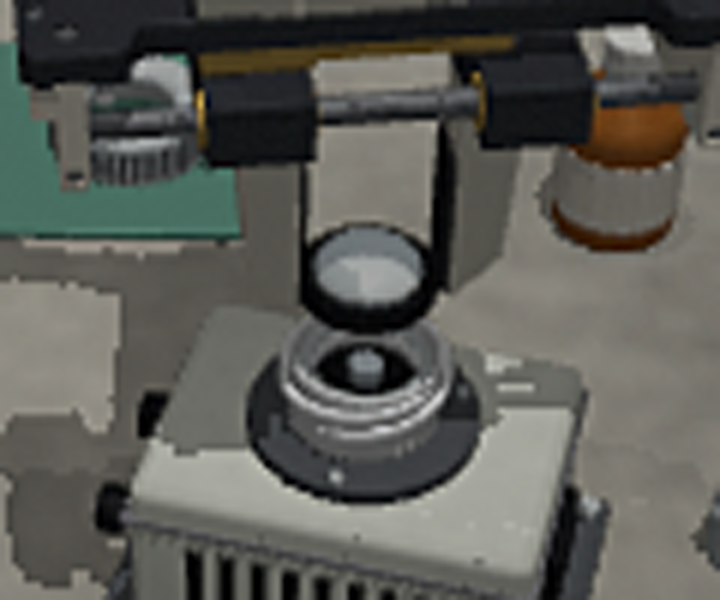

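```bash
python3 - <<'E'
from h import *
im=cv2.imread('pics/s2full.png')[...,::-1]; s0=cv2.imread('pics/side0.png')[...,::-1]
for T in(60,75,90):
  print(T,[np.round(e,2) for e in blobs(im,291,187,14,lambda c:c.mean(2)<T,amin=3000)])
print(pix('side',(.5505,-.0016,.1342)), pix('side',(.5505+.001,-.0016,.1342)),pix('side',(.5505,-.0006,.1342)),pix('side',(.5505,-.0016,.1352)))
# predicted nose features
for d,z in((.0524,.102),(.0458,.102),(.0416,.102),(.030,.098)):
  c=[pix('side',(.5504+d/2*np.cos(a),-.0002+d/2*np.sin(a),z)) for a in np.linspace(0,6.28,60)]
  print(d,np.round(cv2.fitEllipse(np.array(c,np.float32))[0:2],2))
for T in(60,70,80,100,115,130,145):
  print(T,[np.round(e,2) for e in blobs(s0,290,202,18,lambda c:c.mean(2)<T,amin=3000)])
c=cv2.resize(s0[180:226,266:316],None,fx=14,fy=12,interpolation=cv2.INTER_CUBIC)[...,::-1].copy()
cv2.imwrite('pics/n0.png',c)
E
```

```text
60 [array([291.65, 181.55,  24.44,  27.41,   0.  ])]
75 [array([291.46, 182.49,  24.86,  26.21,   0.  ])]
90 [array([289.97, 184.01,  25.78,  30.54,   0.  ]), array([291.  , 183.98,  12.69,  17.35,   1.  ])]
[291.30110461 183.71229367] [291.87621132 183.67006884] [291.21029921 183.3407158 ] [291.32380825 183.26412489]
0.0524 [[290.42 197.42]
 [ 19.69  29.53]]
0.0458 [[290.42 197.36]
 [ 17.2   25.81]]
0.0416 [[290.42 197.32]
 [ 15.62  23.44]]
0.03 [[290.33 198.91]
 [ 11.27  16.84]]
60 [array([294.49, 207.44,  19.5 ,  23.54,   0.  ]), array([290.55, 200.92,   8.51,  15.88,   0.  ])]
70 [array([289.55, 208.99,  22.3 ,  36.7 ,   0.  ]), array([290.58, 200.87,   8.7 ,  16.13,   0.  ])]
80 [array([289.94, 209.33,  22.83,  37.17,   0.  ]), array([290.62, 200.83,   8.98,  16.37,   0.  ])]
100 [array([289.42, 209.73,  22.81,  37.2 ,   0.  ]), array([290.68, 199.99,  11.44,  16.35,   0.  ])]
115 [array([289.33, 209.65,  23.23,  37.11,   0.  ]), array([290.72, 199.66,  12.09,  17.45,   0.  ]), array([289.94, 199.37,  16.46,  24.01,   0.  ]), array([291.45, 189.26,  14.75,  35.84,   0.  ])]
130 [array([289.35, 209.47,  23.64,  36.64,   0.  ]), array([290.55, 199.54,  12.41,  18.35,   0.  ]), array([289.98, 199.39,  16.75,  24.11,   0.  ]), array([292.02, 189.08,  13.93,  40.78,   0.  ])]
145 [array([290.36, 201.49,  39.75,  42.46,   0.  ]), array([289.95, 200.73,  15.56,  23.4 ,   1.  ])]
```

View pics/n0.png

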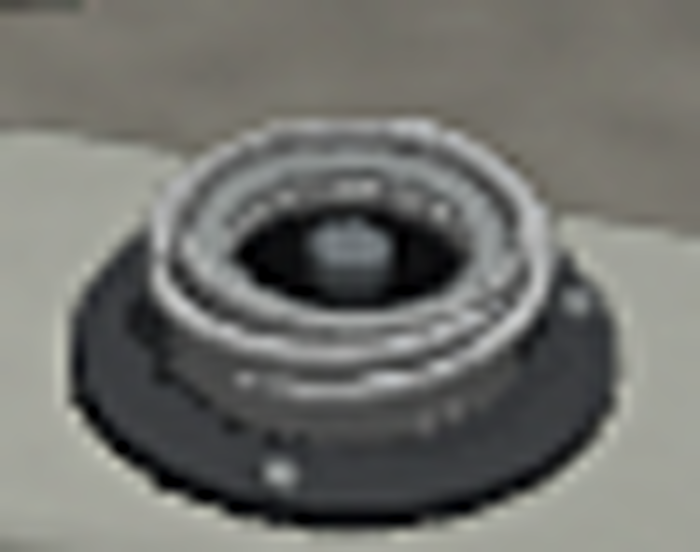

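The side crop shows the lens held dome up at (369,266), above the empty nose. The nose crop shows the rim concentric about (351,237). The side view puts the nose a few mm nearer -y than the top view does, so I'll lower the lens and compare the two at close range.

>>> move_arm([
  {"x": -0.0009,"y": 0.0004,"z": 0.008,"wx": 0,"wy": 0,"wz": 0,"hand": 0.3},
  {"x": -0.0009,"y": 0.0004,"z": 0.0174,"wx": 0,"wy": 0,"wz": 0,"hand": 0.3},
  {"x": -0.0009,"y": 0.0004,"z": 0.0174,"wx": 0,"wy": 0,"wz": 0,"hand": 0.3},
  {"x": -0.0009,"y": 0.0004,"z": 0.0174,"wx": 0,"wy": 0,"wz": 0,"hand": 0.3},
])

```text
time: 7.2
tool_pos: [0.5508, -0.0012, 0.1126]
tool_rot: [-3.141, -0.0, 1.571]
contact_force: [-0.2, 0.5, -0.6]
opening: 0.0388
```

```bash
python3 - <<'E'
from h import *
go((.5508,-.0025,.113))
im=np.mean([viewer.read_camera('side') for _ in range(3)],0).astype(np.uint8);cv2.imwrite('pics/s3full.png',im[...,::-1])
go()
o=monitor.observe();X=o['tool_pos']
c=cv2.resize(im[170:226,262:320],None,fx=12,fy=10,interpolation=cv2.INTER_CUBIC)[...,::-1].copy()
def ell(d,z,col,xy):
  q=np.array([pix('side',(xy[0]+d/2*np.cos(a),xy[1]+d/2*np.sin(a),z)) for a in np.linspace(0,6.3,60)])
  q=((q-[262,170]+.5)*[12,10]).astype(np.int32);cv2.polylines(c,[q],False,col,1)
zl=X[2]-.0052
ell(.032,zl+.009,(0,0,255),X);ell(.040,zl+.0012,(0,255,255),X);
ell(.0524,.102,(255,0,0),(.5508,-.0025));ell(.072,.078,(0,255,0),(.5508,-.0025))
cv2.imwrite('pics/s3.png',c)
E
```

```text
t 7.2 pos [550.8  -1.2 112.6] rot [-3.1414e+00 -1.0000e-04  1.5708e+00] F [-0.2  0.5 -0.6] q6 -0.14 open 38.8
(0.5508, -0.0025, 0.113) -> [-1.3  0.  -0.4]
t 7.35 pos [551.   -1.2 113. ] rot [ 3.141 -0.     1.571] F [-0.2 -0.1 -1.3] q6 -0.14 open 38.6
```

View pics/s3.png

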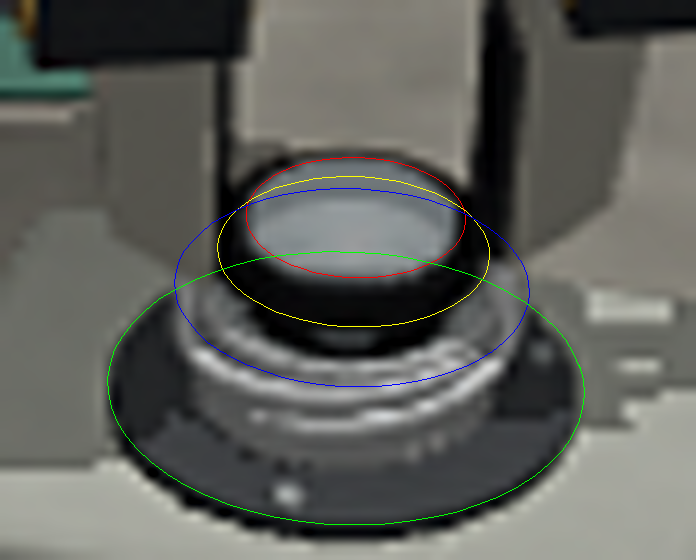

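The overlay shows the predicted lens circle within about 0.5 px of the seen one and x matching. The nose flange sits about 1 px lower than drawn, so the nose is near y = -3 mm. Shifting there and feeling downwards gently.

>>> move_arm([
  {"x": -0.0018,"y": 0,"z": 0.0025,"wx": 0,"wy": 0,"wz": 0,"hand": 0.3},
  {"x": -0.0018,"y": 0,"z": 0.004,"wx": 0,"wy": 0,"wz": 0,"hand": 0.3},
  {"x": -0.0018,"y": 0,"z": 0.005,"wx": 0,"wy": 0,"wz": 0,"hand": 0.3},
  {"x": -0.0018,"y": 0,"z": 0.006,"wx": 0,"wy": 0,"wz": 0,"hand": 0.3},
  {"x": -0.0018,"y": 0,"z": 0.006,"wx": 0,"wy": 0,"wz": 0,"hand": 0.3},
])

```text
time: 7.98
tool_pos: [0.5508, -0.003, 0.1068]
tool_rot: [-3.142, -0.0, 1.571]
contact_force: [-0.6, -0.1, 0.3]
opening: 0.0388
```

```bash
python3 -c "
from h import *
go()
print(monitor.observe()['torque'])"
```

```text
t 7.97 pos [550.8  -3.  106.8] rot [-3.1416e+00 -1.0000e-04  1.5708e+00] F [-0.6 -0.1  0.3] q6 -0.14 open 38.8
[-0.11293348  0.11506103  0.04163281]
```

>>> move_arm([
  {"x": 0,"y": 0,"z": 0.0008,"wx": 0,"wy": 0,"wz": 0,"hand": 0.3},
  {"x": 0,"y": 0,"z": 0.0014,"wx": 0,"wy": 0,"wz": 0,"hand": 0.3},
  {"x": 0,"y": 0,"z": 0.0014,"wx": 0,"wy": 0,"wz": 0,"hand": 0.3},
])

```text
time: 8.35
tool_pos: [0.551, -0.0029, 0.1055]
tool_rot: [3.141, -0.0, 1.571]
contact_force: [1.1, 1.1, 0.7]
opening: 0.0387
```

>>> move_arm([
  {"x": 0,"y": 0,"z": 0.0008,"wx": 0,"wy": 0,"wz": 0,"hand": 0.3},
  {"x": 0,"y": 0,"z": 0.0008,"wx": 0,"wy": 0,"wz": 0,"hand": 0.3},
])

```text
time: 8.6
tool_pos: [0.551, -0.0029, 0.1049]
tool_rot: [3.141, -0.0, 1.571]
contact_force: [1.2, 1.8, 3.7]
opening: 0.0386
```

```bash
python3 -c "
from h import *
go()
print(monitor.observe()['torque'])"
```

```text
t 8.6 pos [551.   -2.9 104.9] rot [ 3.1409e+00 -2.0000e-04  1.5709e+00] F [1.2 1.8 3.7] q6 -0.14 open 38.6
[0.24042915 0.04310326 0.03348817]
```

>>> move_arm([
  {"x": 0.0006,"y": 0.0004,"z": 0,"wx": 0,"wy": 0,"wz": 0,"hand": 0.3},
  {"x": 0.0006,"y": 0.0004,"z": 0,"wx": 0,"wy": 0,"wz": 0,"hand": 0.3},
])

```text
time: 8.85
tool_pos: [0.5512, -0.0026, 0.1048]
tool_rot: [3.141, 0.0, 1.571]
contact_force: [-0.7, -1.0, 4.3]
opening: 0.0388
```

>>> move_arm([
  {"x": 0,"y": 0,"z": 0.0006,"wx": 0,"wy": 0,"wz": 0,"hand": 0.3},
  {"x": 0,"y": 0,"z": 0.0006,"wx": 0,"wy": 0,"wz": 0,"hand": 0.3},
])

```text
time: 9.1
tool_pos: [0.5512, -0.0026, 0.1043]
tool_rot: [3.141, 0.0, 1.571]
contact_force: [-1.3, -0.5, 5.7]
opening: 0.0388
```

```bash
python3 -c "
from h import *
go()
print(monitor.observe()['torque'])"
```

```text
t 9.1 pos [551.2  -2.6 104.3] rot [3.1413e+00 2.0000e-04 1.5708e+00] F [-1.3 -0.5  5.7] q6 -0.14 open 38.8
[-0.1353227   0.29073886  0.06808409]
```

>>> move_arm([
  {"x": 0,"y": 0,"z": 0,"wx": 0,"wy": 0,"wz": 0,"hand": 0.5},
  {"x": 0,"y": 0,"z": 0,"wx": 0,"wy": 0,"wz": 0,"hand": 0.55},
  {"x": 0,"y": 0,"z": 0,"wx": 0,"wy": 0,"wz": 0,"hand": 0.6},
  {"x": 0,"y": 0,"z": -0.03,"wx": 0,"wy": 0,"wz": 0,"hand": 0.6},
  {"x": 0,"y": 0,"z": -0.06,"wx": 0,"wy": 0,"wz": 0,"hand": 0.6},
  {"x": 0,"y": 0.0,"z": -0.1,"wx": 0,"wy": 0,"wz": 0,"hand": 0.65},
  {"x": 0.05,"y": 0,"z": -0.13,"wx": 0,"wy": 0,"wz": 0,"hand": 0.7},
])

```text
time: 9.98
tool_pos: [0.5519, 0.0457, 0.2355]
tool_rot: [3.14, 0.001, 1.566]
contact_force: [1.0, 0.1, 0.1]
opening: 0.0629
```

```bash
python3 - <<'E'
from h import *
im=np.mean([viewer.read_camera('side') for _ in range(2)],0).astype(np.uint8);cv2.imwrite('pics/s4full.png',im[...,::-1])
go((.5512,.15,.24),(.4982,.2414,.10))
def mk(im):
  c=cv2.resize(im[180:226,264:316],None,fx=12,fy=12,interpolation=cv2.INTER_CUBIC)[...,::-1].copy()
  return c
c=mk(im)
def ell(d,z,col,xy):
  q=np.array([pix('side',(xy[0]+d/2*np.cos(a),xy[1]+d/2*np.sin(a),z)) for a in np.linspace(0,6.3,60)])
  q=((q-[264,180]+.5+[0,.5])*12).astype(np.int32);cv2.polylines(c,[q],False,col,1)
ell(.032,.107,(0,0,255),(.551,-.003));ell(.0458,.102,(0,255,255),(.551,-.003))
cv2.imwrite('pics/s4.png',c)
E
```

```text
t 10.07 pos [552.6  50.9 237.6] rot [ 3.1348e+00 -1.5000e-03  1.5739e+00] F [ 0.1 -0.3 -0.1] q6 -0.05 open 64.2
(0.5512, 0.15, 0.24) -> [99.1 -1.  -2.2]
(0.4982, 0.2414, 0.1) -> [190.5 -54.7 137.6]
```

View pics/s4.png

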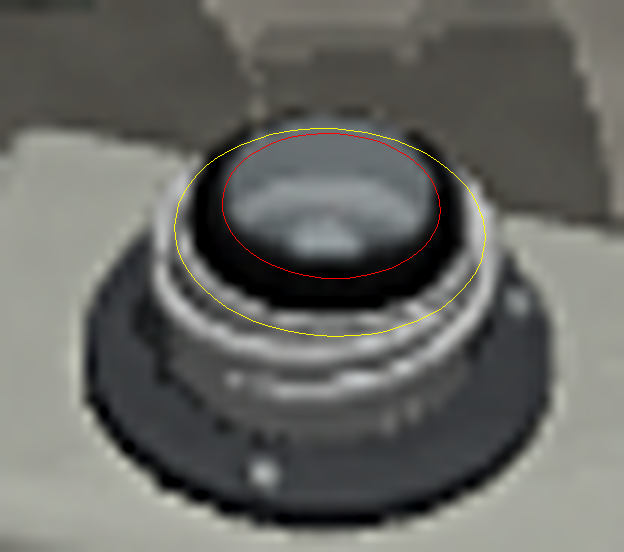

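The lens is in the nose. About 4 px of black edge shows, which fits the 5 mm that should stand up when it's home. Its image centre suggests the nose is nearer y = -0.5 to -2. On to the ring: I'll centre it with two grips at different yaws, then use it to check the cameras.

>>> move_arm([
  {"x": 0.05,"y": -0.014,"z": 0,"wx": 0,"wy": 0,"wz": -10,"hand": 0.8},
  {"x": 0.1,"y": -0.028,"z": 0.02,"wx": 0,"wy": 0,"wz": -20,"hand": 0.8},
  {"x": 0.15,"y": -0.042,"z": 0.07,"wx": 0,"wy": 0,"wz": -30,"hand": 0.8},
  {"x": 0.1905,"y": -0.0547,"z": 0.12,"wx": 0,"wy": 0,"wz": -40,"hand": 0.8},
  {"x": 0.1905,"y": -0.0547,"z": 0.16,"wx": 0,"wy": 0,"wz": -50,"hand": 0.8},
  {"x": 0.1905,"y": -0.0547,"z": 0.18,"wx": 0,"wy": 0,"wz": -60,"hand": 0.8},
  {"x": 0.1905,"y": -0.0547,"z": 0.18,"wx": 0,"wy": 0,"wz": -68,"hand": 0.8},
  {"x": 0.1905,"y": -0.0547,"z": 0.18,"wx": 0,"wy": 0,"wz": -68,"hand": 0.8},
])

```text
time: 11.08
tool_pos: [0.4962, 0.2377, 0.0532]
tool_rot: [-3.141, -0.001, 2.757]
contact_force: [0.5, 0.2, 0.4]
opening: 0.0734
```

```bash
python3 -c "
from h import *
go((.4982,.2414,.010))"
```

```text
t 11.07 pos [496.2 237.7  53.2] rot [-3.1406e+00 -1.0000e-03  2.7565e+00] F [0.5 0.2 0.4] q6 -0.88 open 73.4
(0.4982, 0.2414, 0.01) -> [-0.6  4.2 43.2]
```

>>> move_arm([
  {"x": 0,"y": 0.003,"z": 0,"wx": 0,"wy": 0,"wz": 0,"hand": 0.9},
  {"x": 0,"y": 0.003,"z": 0.01,"wx": 0,"wy": 0,"wz": 0,"hand": 0.9},
  {"x": 0,"y": 0.003,"z": 0.03,"wx": 0,"wy": 0,"wz": 0,"hand": 0.9},
  {"x": 0,"y": 0.003,"z": 0.043,"wx": 0,"wy": 0,"wz": 0,"hand": 0.9},
  {"x": 0,"y": 0.003,"z": 0.043,"wx": 0,"wy": 0,"wz": 0,"hand": 0.9},
  {"x": 0,"y": 0.003,"z": 0.043,"wx": 0,"wy": 0,"wz": 0,"hand": 0.6},
  {"x": 0,"y": 0.003,"z": 0.043,"wx": 0,"wy": 0,"wz": 0,"hand": 0.6},
  {"x": 0,"y": 0.003,"z": 0.043,"wx": 0,"wy": 0,"wz": 0,"hand": 0.6},
], grip_force=10)

```text
time: 12.08
tool_pos: [0.4981, 0.241, 0.0116]
tool_rot: [3.141, 0.001, 2.758]
contact_force: [-0.6, -0.0, 0.7]
opening: 0.0639
```

>>> move_arm([
  {"x": 0,"y": 0,"z": 0,"wx": 0,"wy": 0,"wz": 0,"hand": 0.82},
  {"x": 0,"y": 0,"z": 0,"wx": 0,"wy": 0,"wz": 10,"hand": 0.82},
  {"x": 0,"y": 0,"z": 0,"wx": 0,"wy": 0,"wz": 20,"hand": 0.82},
  {"x": 0,"y": 0,"z": 0,"wx": 0,"wy": 0,"wz": 30,"hand": 0.82},
  {"x": 0,"y": 0,"z": 0,"wx": 0,"wy": 0,"wz": 40,"hand": 0.82},
  {"x": 0,"y": 0,"z": 0,"wx": 0,"wy": 0,"wz": 50,"hand": 0.82},
  {"x": 0,"y": 0,"z": 0,"wx": 0,"wy": 0,"wz": 60,"hand": 0.82},
  {"x": 0,"y": 0,"z": 0,"wx": 0,"wy": 0,"wz": 68,"hand": 0.82},
])

```text
time: 13.08
tool_pos: [0.4976, 0.2409, 0.011]
tool_rot: [3.142, -0.0, 1.566]
contact_force: [0.8, -0.8, -0.1]
opening: 0.0752
```

>>> move_arm([
  {"x": 0,"y": 0,"z": 0,"wx": 0,"wy": 0,"wz": 0,"hand": 0.82},
  {"x": 0,"y": 0,"z": 0,"wx": 0,"wy": 0,"wz": 0,"hand": 0.6},
  {"x": 0,"y": 0,"z": 0,"wx": 0,"wy": 0,"wz": 0,"hand": 0.6},
  {"x": 0,"y": 0,"z": 0,"wx": 0,"wy": 0,"wz": 0,"hand": 0.6},
  {"x": 0,"y": 0,"z": 0,"wx": 0,"wy": 0,"wz": 0,"hand": 0.6},
])

```text
time: 13.7
tool_pos: [0.4977, 0.2409, 0.011]
tool_rot: [3.141, -0.0, 1.571]
contact_force: [1.0, 0.3, -0.6]
opening: 0.0641
```

```bash
python3 -c "
from h import *
go()"
```

```text
t 13.7 pos [497.7 240.9  11. ] rot [ 3.1415e+00 -1.0000e-04  1.5712e+00] F [ 1.   0.3 -0.6] q6 0.31 open 64.1
```

>>> move_arm([
  {"x": 0,"y": 0,"z": 0,"wx": 0,"wy": 0,"wz": 0,"hand": 0.8},
  {"x": 0,"y": 0,"z": 0,"wx": 0,"wy": 0,"wz": 0,"hand": 0.85},
  {"x": 0,"y": 0,"z": -0.04,"wx": 0,"wy": 0,"wz": 0,"hand": 0.85},
  {"x": 0.05,"y": 0,"z": -0.07,"wx": 0,"wy": 0,"wz": 0,"hand": 0.85},
  {"x": 0.11,"y": 0,"z": -0.07,"wx": 0,"wy": 0,"wz": 0,"hand": 0.85},
  {"x": 0.16,"y": 0,"z": -0.07,"wx": 0,"wy": 0,"wz": 0,"hand": 0.85},
  {"x": 0.16,"y": 0,"z": -0.07,"wx": 0,"wy": 0,"wz": 0,"hand": 0.85},
])

```text
time: 14.58
tool_pos: [0.4967, 0.4041, 0.0808]
tool_rot: [3.141, -0.001, 1.575]
contact_force: [0.1, -0.5, -0.6]
opening: 0.078
```

```bash
python3 - <<'E'
from h import *
T=np.mean([viewer.read_camera('top') for _ in range(3)],0).astype(np.uint8);S=np.mean([viewer.read_camera('side') for _ in range(3)],0).astype(np.uint8)
cv2.imwrite('pics/t5full.png',T[...,::-1]);cv2.imwrite('pics/s5full.png',S[...,::-1])
go((.4977,.2409,.011))
def show(nm,cam,im,u,v,r,f,z,amin=1500):
    for e in blobs(im,u,v,r,f,amin=amin):
        X=ray(cam,e[0],e[1],z);d=(P[cam]["R"]@X+P[cam]["t"])[2]
        print(nm,cam,np.round(e[:2],2),"hole" if e[4] else "out",np.round(X[:2]*1e3,1),"diam",np.round(np.array(e[2:4])*d/P[cam]["camera_matrix"][0,0]*1e3,1))
for t in(115,125,135):show("ring %d"%t,"top",T,158,236,20,lambda c:c[...,0]>t,.0231)
for t in(120,135):show("ring %d"%t,"side",S,252,158,16,lambda c:c[...,0]>t,.0231)
for t in(60,75,90):show("lens %d"%t,"top",T,269,205,15,lambda c:c.mean(2)<t,.107)
for t in(120,135):show("nose %d"%t,"top",T,269,205,14,lambda c:c.mean(2)>t,.102)
for t in(60,75,90):show("lens %d"%t,"side",S,291,198,15,lambda c:c.mean(2)<t,.107)
a=cv2.resize(T[185:225,249:289],(360,360),interpolation=cv2.INTER_CUBIC);b=cv2.resize(T[216:256,138:178],(360,360),interpolation=cv2.INTER_CUBIC)
cv2.imwrite('pics/t5.png',np.hstack([a,b])[...,::-1])
E
```

```text
t 14.88 pos [497.9 399.6  81.1] rot [-3.1413e+00  3.0000e-04  1.5693e+00] F [-0.   0.4 -0.3] q6 0.56 open 77.9
(0.4977, 0.2409, 0.011) -> [-1.587e+02  1.000e-01  7.010e+01]
ring 115 top [157.09 236.19] out [496.9 241.8] diam [61.6 62.9]
ring 115 top [157.28 236.12] hole [497.1 241.3] diam [35.1 35.9]
ring 125 top [157.1  236.21] out [496.9 241.7] diam [61.  62.3]
ring 125 top [157.27 236.14] hole [497.  241.4] diam [35.7 36.6]
ring 135 top [157.11 236.22] out [496.9 241.7] diam [60.4 61.7]
ring 135 top [157.25 236.16] hole [497.  241.4] diam [36.4 37.4]
ring 120 side [250.7  156.58] out [496.7 237.5] diam [36.3 61.1]
ring 120 side [250.73 156.68] hole [496.7 237. ] diam [20.7 36.8]
ring 120 side [252.04 143.96] out [504.1 288.7] diam [ 12.7 111.4]
ring 135 side [250.73 156.57] out [496.7 237.5] diam [34.8 59.9]
ring 135 side [250.76 156.62] hole [496.8 237.3] diam [22.4 38.8]
ring 135 side [254.87 143.73] out [511. 289.] diam [12.9 46.3]
lens 60 top [268.38 204.6 ] out [548.7   2.1] diam [50.7 55.9]
lens 60 top [270.49 203.63] out [550.6  -2.1] diam [38.7 39.6]
lens 60 top [270.55 20
[... 574 characters left out ...]
4.12] out [ 5.502e+02 -2.000e-01] diam [51.5 52.1]
nose 120 top [270.19 203.77] hole [550.9  -1.4] diam [41.6 43.2]
nose 135 top [269.57 204.12] out [ 5.503e+02 -2.000e-01] diam [51.1 51.3]
nose 135 top [270.04 203.84] hole [550.8  -1.1] diam [42.3 44.4]
lens 60 side [290.75 197.13] out [549.9  -5.7] diam [29.1 37.4]
lens 75 side [302.09 208.69] out [564.6 -37.1] diam [14. 18.]
lens 75 side [273.3  216.56] out [513.5 -50.3] diam [22.1 30.4]
lens 75 side [290.74 197.19] out [549.9  -5.9] diam [29.3 37.8]
lens 90 side [300.71 207.82] out [562.6 -34.7] diam [18.5 19.9]
lens 90 side [275.03 215.39] out [516.7 -47.9] diam [25.6 27.9]
lens 90 side [290.73 197.2 ] out [549.9  -5.9] diam [29.7 38.2]
```

View pics/t5.png

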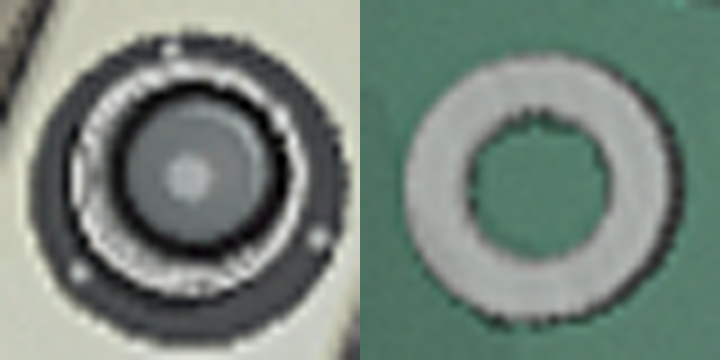

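The top crop shows the lens (198,175) clearly off the nose centre (187,178) towards -y, by about 2 mm. That's more than the play, so it's perched rather than home. The centred ring calibrates the top view to a bias of (-0.7,+0.6) mm, which puts the nose at (551.0,-0.8). I'll go back and centre the lens with the jaws along y.

>>> move_arm([
  {"x": -0.03,"y": 0.005,"z": -0.05,"wx": 0,"wy": 0,"wz": -10,"hand": 0.7},
  {"x": -0.09,"y": 0.012,"z": -0.09,"wx": 0,"wy": 0,"wz": -20,"hand": 0.7},
  {"x": -0.15,"y": 0.02,"z": -0.11,"wx": 0,"wy": 0,"wz": -30,"hand": 0.7},
  {"x": -0.21,"y": 0.028,"z": -0.119,"wx": 0,"wy": 0,"wz": -40,"hand": 0.7},
  {"x": -0.27,"y": 0.036,"z": -0.119,"wx": 0,"wy": 0,"wz": -50,"hand": 0.7},
  {"x": -0.33,"y": 0.044,"z": -0.119,"wx": 0,"wy": 0,"wz": -60,"hand": 0.7},
  {"x": -0.38,"y": 0.053,"z": -0.119,"wx": 0,"wy": 0,"wz": -70,"hand": 0.7},
  {"x": -0.4,"y": 0.053,"z": -0.1,"wx": 0,"wy": 0,"wz": -80,"hand": 0.65},
])

```text
time: 15.88
tool_pos: [0.5515, -0.0031, 0.1823]
tool_rot: [-3.141, 0.004, 2.964]
contact_force: [0.3, -0.5, -0.2]
opening: 0.0604
```

>>> move_arm([
  {"x": 0,"y": 0,"z": 0.02,"wx": 0,"wy": 0,"wz": -10,"hand": 0.6},
  {"x": 0,"y": 0,"z": 0.04,"wx": 0,"wy": 0,"wz": -10,"hand": 0.6},
  {"x": 0,"y": 0,"z": 0.04,"wx": 0,"wy": 0,"wz": -10,"hand": 0.6},
])

```text
time: 16.25
tool_pos: [0.5494, 0.0001, 0.1399]
tool_rot: [3.141, -0.003, 3.134]
contact_force: [0.6, 0.9, 0.8]
opening: 0.0549
```

```bash
python3 -c "
from h import *
go((.551,-.0008,.1045))"
```

```text
t 16.25 pos [5.494e+02 1.000e-01 1.399e+02] rot [ 3.1411e+00 -3.1000e-03  3.1343e+00] F [0.6 0.9 0.8] q6 -1.7 open 54.9
(0.551, -0.0008, 0.1045) -> [-1.7 -0.9 35.4]
```

>>> move_arm([
  {"x": -0.0017,"y": -0.0009,"z": 0.02,"wx": 0,"wy": 0,"wz": 0,"hand": 0.6},
  {"x": -0.0017,"y": -0.0009,"z": 0.0345,"wx": 0,"wy": 0,"wz": 0,"hand": 0.6},
  {"x": -0.0017,"y": -0.0009,"z": 0.0345,"wx": 0,"wy": 0,"wz": 0,"hand": 0.6},
  {"x": -0.0017,"y": -0.0009,"z": 0.0345,"wx": 0,"wy": 0,"wz": 0,"hand": 0.6},
])

```text
time: 16.75
tool_pos: [0.5527, -0.0001, 0.1072]
tool_rot: [-3.142, 0.001, 3.136]
contact_force: [-0.2, -0.7, 0.4]
opening: 0.055
```

```bash
python3 -c "
from h import *
go((.551,-.0008,.1045))"
```

```text
t 16.75 pos [ 5.527e+02 -1.000e-01  1.072e+02] rot [-3.1415e+00  1.0000e-03  3.1361e+00] F [-0.2 -0.7  0.4] q6 -1.7 open 55.0
(0.551, -0.0008, 0.1045) -> [ 1.7 -0.7  2.7]
```

>>> move_arm([
  {"x": 0.0015,"y": -0.0006,"z": 0.0027,"wx": 0,"wy": 0,"wz": 0,"hand": 0.58},
  {"x": 0.0015,"y": -0.0006,"z": 0.0027,"wx": 0,"wy": 0,"wz": 0,"hand": 0.58},
  {"x": 0.0015,"y": -0.0006,"z": 0.0027,"wx": 0,"wy": 0,"wz": 0,"hand": 0.58},
])

```text
time: 17.12
tool_pos: [0.5509, -0.0006, 0.104]
tool_rot: [3.142, 0.0, 3.136]
contact_force: [-0.3, 0.4, -0.6]
opening: 0.0534
```

>>> move_arm([
  {"x": 0,"y": 0,"z": 0,"wx": 0,"wy": 0,"wz": 0,"hand": 0.5},
  {"x": 0,"y": 0,"z": 0,"wx": 0,"wy": 0,"wz": 0,"hand": 0.46},
  {"x": 0,"y": 0,"z": 0,"wx": 0,"wy": 0,"wz": 0,"hand": 0.4},
  {"x": 0,"y": 0,"z": 0,"wx": 0,"wy": 0,"wz": 0,"hand": 0.4},
  {"x": 0,"y": 0,"z": 0,"wx": 0,"wy": 0,"wz": 0,"hand": 0.4},
], grip_force=4)

```text
time: 17.75
tool_pos: [0.5508, -0.0006, 0.1038]
tool_rot: [3.142, 0.0, 3.136]
contact_force: [-0.2, -0.6, 0.6]
opening: 0.0387
```

```bash
python3 -c "
from h import *
go((.551,-.0008,.1045))"
```

```text
t 17.75 pos [550.8  -0.6 103.8] rot [3.1416 0.     3.1361] F [-0.2 -0.6  0.6] q6 -1.71 open 38.7
(0.551, -0.0008, 0.1045) -> [-0.2 -0.2 -0.7]
```

>>> move_arm([
  {"x": 0,"y": 0,"z": 0,"wx": 0,"wy": 0,"wz": 0,"hand": 0.5},
  {"x": 0,"y": 0,"z": 0,"wx": 0,"wy": 0,"wz": 0,"hand": 0.6},
  {"x": 0,"y": 0,"z": -0.03,"wx": 0,"wy": 0,"wz": 10,"hand": 0.6},
  {"x": 0,"y": 0,"z": -0.08,"wx": 0,"wy": 0,"wz": 20,"hand": 0.8},
  {"x": 0,"y": 0.06,"z": -0.1,"wx": 0,"wy": 0,"wz": 30,"hand": 0.82},
  {"x": 0.02,"y": 0.12,"z": -0.1,"wx": 0,"wy": 0,"wz": 40,"hand": 0.82},
  {"x": 0.04,"y": 0.18,"z": -0.1,"wx": 0,"wy": 0,"wz": 50,"hand": 0.82},
  {"x": 0.053,"y": 0.23,"z": -0.06,"wx": 0,"wy": 0,"wz": 60,"hand": 0.82},
])

```text
time: 18.75
tool_pos: [0.5033, 0.2201, 0.1737]
tool_rot: [3.135, 0.001, 2.091]
contact_force: [1.2, -0.3, 0.1]
opening: 0.0753
```

```bash
cat > chk.py <<'E'
from h import *
import sys
k=sys.argv[1]
T=np.mean([viewer.read_camera('top') for _ in range(3)],0).astype(np.uint8);S=np.mean([viewer.read_camera('side') for _ in range(3)],0).astype(np.uint8)
cv2.imwrite(f'pics/t{k}full.png',T[...,::-1]);cv2.imwrite(f'pics/s{k}full.png',S[...,::-1])
def show(nm,cam,im,u,v,r,f,z,amin=4000):
    for e in blobs(im,u,v,r,f,amin=amin):
        X=ray(cam,e[0],e[1],z);d=(P[cam]["R"]@X+P[cam]["t"])[2]
        print(nm,cam,np.round(e[:2],2),"hole" if e[4] else "out",np.round(X[:2]*1e3,1),"diam",np.round(np.array(e[2:4])*d/P[cam]["camera_matrix"][0,0]*1e3,1))
for t in(60,75):show("lens %d"%t,"top",T,269,204,13,lambda c:c.mean(2)<t,.107)
for t in(120,):show("nose %d"%t,"top",T,269,205,14,lambda c:c.mean(2)>t,.102)
for t in(60,75):show("lens %d"%t,"side",S,291,198,15,lambda c:c.mean(2)<t,.107)
a=cv2.resize(T[185:225,249:289],(400,400),interpolation=cv2.INTER_CUBIC);b=cv2.resize(S[182:222,271:311],(400,400),interpolation=cv2.INTER_CUBIC)
cv2.imwrite(f'pics/c{k}.png',np.hstack([a,b])[...,::-1])
go((.4977,.2409,.011))
E
python3 chk.py 6
```

```text
lens 60 top [269.16 203.7 ] out [550.5   0.6] diam [38.1 39. ]
lens 60 top [269.18 203.51] hole [5.509e+02 5.000e-01] diam [31.9 32.3]
lens 75 top [269.17 203.73] out [5.504e+02 5.000e-01] diam [38.8 39.6]
lens 75 top [269.16 203.48] hole [550.9   0.6] diam [31.1 31.3]
nose 120 top [269.72 202.65] out [ 5.532e+02 -5.000e-01] diam [23.2 27.6]
nose 120 top [269.54 204.12] out [ 5.503e+02 -1.000e-01] diam [51.7 52.3]
nose 120 top [269.15 203.79] hole [550.9   0.6] diam [41.1 42. ]
lens 60 side [290.55 196.77] out [549.7  -4.7] diam [29.9 37.5]
lens 75 side [290.57 196.71] out [549.8  -4.6] diam [30.3 37.9]
t 19.05 pos [503.1 217.2 172.1] rot [3.1406e+00 6.0000e-04 2.0975e+00] F [-0.4 -0.1  0.9] q6 -0.26 open 75.4
(0.4977, 0.2409, 0.011) -> [ 23.3   7.1 161.1]
```

View pics/c6.png

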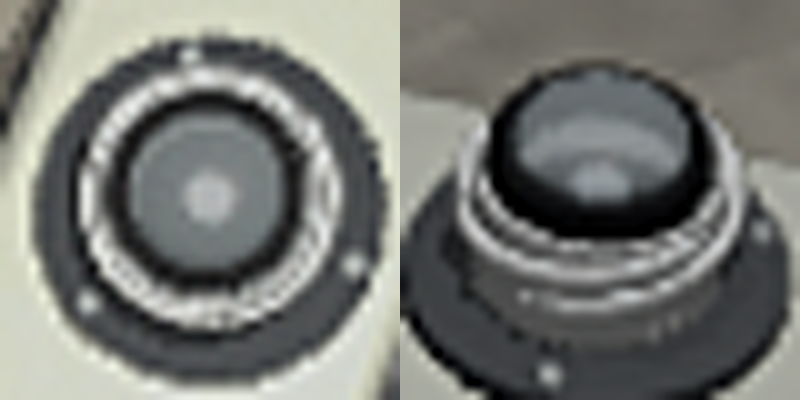

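The top crop now shows the lens nearly concentric (offset about 0.9 mm), and the side crop shows a short black edge. That's close to home but not proven, so I'll squeeze once along x and press gently while I hold it.

>>> move_arm([
  {"x": -0.05,"y": -0.016,"z": 0,"wx": 0,"wy": 0,"wz": 10,"hand": 0.6},
  {"x": -0.1,"y": -0.032,"z": 0,"wx": 0,"wy": 0,"wz": 20,"hand": 0.6},
  {"x": -0.15,"y": -0.048,"z": 0,"wx": 0,"wy": 0,"wz": 30.1,"hand": 0.6},
  {"x": -0.2,"y": -0.064,"z": 0,"wx": 0,"wy": 0,"wz": 30.1,"hand": 0.6},
  {"x": -0.2125,"y": -0.0681,"z": 0.03,"wx": 0,"wy": 0,"wz": 30.1,"hand": 0.6},
  {"x": -0.2125,"y": -0.0681,"z": 0.05,"wx": 0,"wy": 0,"wz": 30.1,"hand": 0.58},
  {"x": -0.2125,"y": -0.0681,"z": 0.05,"wx": 0,"wy": 0,"wz": 30.1,"hand": 0.58},
  {"x": -0.2125,"y": -0.0681,"z": 0.05,"wx": 0,"wy": 0,"wz": 30.1,"hand": 0.58},
])

```text
time: 20.05
tool_pos: [0.551, -0.0009, 0.1228]
tool_rot: [3.14, 0.0, 1.571]
contact_force: [0.6, 0.1, -0.5]
opening: 0.0534
```

```bash
python3 -c "
from h import *
go((.551,-.0007,.1045))"
```

```text
t 20.05 pos [551.   -0.9 122.8] rot [3.1395e+00 3.0000e-04 1.5710e+00] F [ 0.6  0.1 -0.5] q6 -0.14 open 53.4
(0.551, -0.0007, 0.1045) -> [ 0.2 -0.  18.3]
```

>>> move_arm([
  {"x": 0,"y": 0,"z": 0.012,"wx": 0,"wy": 0,"wz": 0,"hand": 0.58},
  {"x": 0,"y": 0,"z": 0.0178,"wx": 0,"wy": 0,"wz": 0,"hand": 0.58},
  {"x": 0,"y": 0,"z": 0.0178,"wx": 0,"wy": 0,"wz": 0,"hand": 0.58},
  {"x": 0,"y": 0,"z": 0.0178,"wx": 0,"wy": 0,"wz": 0,"hand": 0.4},
  {"x": 0,"y": 0,"z": 0.0178,"wx": 0,"wy": 0,"wz": 0,"hand": 0.4},
  {"x": 0,"y": 0,"z": 0.0178,"wx": 0,"wy": 0,"wz": 0,"hand": 0.4},
  {"x": 0,"y": 0,"z": 0.0178,"wx": 0,"wy": 0,"wz": 0,"hand": 0.4},
], grip_force=6)

```text
time: 20.92
tool_pos: [0.5504, -0.0002, 0.104]
tool_rot: [3.141, -0.0, 1.571]
contact_force: [-0.3, -0.8, 0.2]
opening: 0.0383
```

>>> move_arm([
  {"x": 0,"y": 0,"z": 0.0005,"wx": 0,"wy": 0,"wz": 0,"hand": 0.4},
  {"x": 0,"y": 0,"z": 0.0005,"wx": 0,"wy": 0,"wz": 0,"hand": 0.4},
])

```text
time: 21.18
tool_pos: [0.5504, -0.0002, 0.1036]
tool_rot: [3.141, -0.0, 1.571]
contact_force: [-1.1, 0.4, 3.7]
opening: 0.038
```

>>> move_arm([
  {"x": 0,"y": 0,"z": 0.0005,"wx": 0,"wy": 0,"wz": 0,"hand": 0.4},
  {"x": 0,"y": 0,"z": 0.0005,"wx": 0,"wy": 0,"wz": 0,"hand": 0.4},
])

```text
time: 21.42
tool_pos: [0.5505, -0.0002, 0.1033]
tool_rot: [3.141, -0.0, 1.571]
contact_force: [-1.5, 0.6, 6.2]
opening: 0.0387
```

```bash
python3 -c "
from h import *
go()
print(monitor.observe()['torque'])"
```

```text
t 21.43 pos [ 5.505e+02 -2.000e-01  1.033e+02] rot [ 3.1408 -0.      1.5715] F [-1.5  0.6  6.2] q6 -0.14 open 38.7
[-0.03690028  0.2747206  -0.00514609]
```

Pressing gives about 9 N/mm straight away with little side force, which matches the washer spring. The lens's mean height in the side view has also dropped about 1.4 mm. I'll release it and fetch the ring.

>>> move_arm([
  {"x": 0,"y": 0,"z": -0.0007,"wx": 0,"wy": 0,"wz": 0,"hand": 0.5},
  {"x": 0,"y": 0,"z": -0.0007,"wx": 0,"wy": 0,"wz": 0,"hand": 0.6},
  {"x": 0,"y": 0,"z": -0.04,"wx": 0,"wy": 0,"wz": 0,"hand": 0.6},
  {"x": 0.02,"y": -0.01,"z": -0.09,"wx": 0,"wy": 0,"wz": 0,"hand": 0.85},
  {"x": 0.08,"y": -0.02,"z": -0.09,"wx": 0,"wy": 0,"wz": 0,"hand": 0.85},
  {"x": 0.14,"y": -0.035,"z": -0.08,"wx": 0,"wy": 0,"wz": 0,"hand": 0.85},
  {"x": 0.2,"y": -0.053,"z": -0.04,"wx": 0,"wy": 0,"wz": 0,"hand": 0.85},
  {"x": 0.241,"y": -0.053,"z": 0.02,"wx": 0,"wy": 0,"wz": 0,"hand": 0.85},
])

```text
time: 22.42
tool_pos: [0.4977, 0.2303, 0.0998]
tool_rot: [3.138, -0.001, 1.573]
contact_force: [1.3, -0.9, 0.6]
opening: 0.0777
```

```bash
python3 chk.py 7
```

```text
lens 60 top [269.18 204.04] out [5.498e+02 5.000e-01] diam [38.3 39.1]
lens 60 top [269.14 203.98] hole [549.9   0.6] diam [32.1 32.3]
lens 75 top [269.18 204.05] out [5.498e+02 5.000e-01] diam [39.2 39.6]
lens 75 top [269.12 203.96] hole [550.    0.7] diam [31.2 31.3]
nose 120 top [270.26 203.43] out [551.6  -1.6] diam [22.6 25.3]
nose 120 top [269.54 204.12] out [ 5.503e+02 -1.000e-01] diam [51.7 52.3]
nose 120 top [269.19 204.06] hole [550.4   0.6] diam [41.6 42.2]
lens 60 side [290.22 196.72] out [549.2  -4.5] diam [29.8 37.2]
lens 75 side [290.24 196.76] out [549.2  -4.6] diam [29.8 37.7]
t 22.73 pos [498.8 227.4 100.6] rot [ 3.1396e+00 -3.0000e-04  1.5708e+00] F [0.2 0.2 1.5] q6 0.29 open 78.2
(0.4977, 0.2409, 0.011) -> [13.4 -1.3 89.6]
```

The lens is now within play (0.7 mm offset), and it moved freely with the squeeze, so it's seated. Now gripping the ring.

>>> move_arm([
  {"x": 0.0134,"y": -0.0013,"z": 0.03,"wx": 0,"wy": 0,"wz": 0,"hand": 0.85},
  {"x": 0.0134,"y": -0.0013,"z": 0.07,"wx": 0,"wy": 0,"wz": 0,"hand": 0.85},
  {"x": 0.0134,"y": -0.0013,"z": 0.0896,"wx": 0,"wy": 0,"wz": 0,"hand": 0.85},
  {"x": 0.0134,"y": -0.0013,"z": 0.0896,"wx": 0,"wy": 0,"wz": 0,"hand": 0.85},
  {"x": 0.0134,"y": -0.0013,"z": 0.0896,"wx": 0,"wy": 0,"wz": 0,"hand": 0.85},
])

```text
time: 23.35
tool_pos: [0.4981, 0.2411, 0.0117]
tool_rot: [3.139, -0.001, 1.57]
contact_force: [1.1, 0.8, 0.1]
opening: 0.0782
```

```bash
python3 -c "
from h import *
go((.4977,.2409,.011))"
```

```text
t 23.35 pos [498.1 241.1  11.7] rot [ 3.1386e+00 -1.0000e-03  1.5703e+00] F [1.1 0.8 0.1] q6 0.31 open 78.2
(0.4977, 0.2409, 0.011) -> [-0.2 -0.4  0.7]
```

>>> move_arm([
  {"x": -0.0002,"y": -0.0003,"z": 0.0005,"wx": 0.17,"wy": 0,"wz": 0,"hand": 0.6},
  {"x": -0.0002,"y": -0.0003,"z": 0.0005,"wx": 0.17,"wy": 0,"wz": 0,"hand": 0.6},
  {"x": -0.0002,"y": -0.0003,"z": 0.0005,"wx": 0.17,"wy": 0,"wz": 0,"hand": 0.6},
  {"x": -0.0002,"y": -0.0003,"z": 0.0005,"wx": 0.17,"wy": 0,"wz": 0,"hand": 0.6},
], grip_force=25)

```text
time: 23.85
tool_pos: [0.4969, 0.2413, 0.0104]
tool_rot: [-3.14, -0.0, 1.571]
contact_force: [-0.8, -1.1, 6.6]
opening: 0.0635
```

```bash
python3 -c "
from h import *
go((.551,-.0009,.125))"
```

```text
t 23.85 pos [496.9 241.3  10.4] rot [-3.1404e+00 -4.0000e-04  1.5715e+00] F [-0.8 -1.1  6.6] q6 0.31 open 63.5
(0.551, -0.0009, 0.125) -> [-242.2   53.8 -114.7]
```

>>> move_arm([
  {"x": 0,"y": 0,"z": -0.05,"wx": 0,"wy": 0,"wz": 0,"hand": 0.6},
  {"x": -0.02,"y": 0.005,"z": -0.11,"wx": 0,"wy": 0,"wz": -10,"hand": 0.6},
  {"x": -0.07,"y": 0.015,"z": -0.135,"wx": 0,"wy": 0,"wz": -20,"hand": 0.6},
  {"x": -0.12,"y": 0.025,"z": -0.135,"wx": 0,"wy": 0,"wz": -30,"hand": 0.6},
  {"x": -0.17,"y": 0.04,"z": -0.135,"wx": 0,"wy": 0,"wz": -40,"hand": 0.6},
  {"x": -0.22,"y": 0.05,"z": -0.135,"wx": 0,"wy": 0,"wz": -50,"hand": 0.6},
  {"x": -0.242,"y": 0.0535,"z": -0.13,"wx": 0,"wy": 0,"wz": -60,"hand": 0.6},
  {"x": -0.242,"y": 0.0535,"z": -0.125,"wx": 0,"wy": 0,"wz": -70,"hand": 0.6},
])

```text
time: 24.85
tool_pos: [0.5502, -0.0027, 0.1339]
tool_rot: [-3.14, -0.003, 2.796]
contact_force: [0.3, 0.8, -1.3]
opening: 0.0635
```

>>> move_arm([
  {"x": 0,"y": 0,"z": 0,"wx": 0,"wy": 0,"wz": 0,"hand": 0.6},
  {"x": 0,"y": 0,"z": 0,"wx": 0,"wy": 0,"wz": 0,"hand": 0.6},
])

```text
time: 25.1
tool_pos: [0.5501, -0.0004, 0.1344]
tool_rot: [-3.141, -0.003, 2.79]
contact_force: [-0.5, 0.2, -1.5]
opening: 0.0634
```

```bash
python3 - <<'E'
from h import *
im=np.mean([viewer.read_camera('side') for _ in range(2)],0).astype(np.uint8);cv2.imwrite('pics/s8full.png',im[...,::-1])
go((.5506,-.0008,.125))
X=monitor.observe()['tool_pos']
c=cv2.resize(im[160:226,256:324],None,fx=10,fy=9,interpolation=cv2.INTER_CUBIC)[...,::-1].copy()
def ell(d,z,col,xy):
  q=np.array([pix('side',(xy[0]+d/2*np.cos(a),xy[1]+d/2*np.sin(a),z)) for a in np.linspace(0,6.3,60)])
  q=((q-[256,160]+.5)*[10,9]).astype(np.int32);cv2.polylines(c,[q],False,col,1)
zr=X[2]-.0064
ell(.064,zr,(0,0,255),X);ell(.064,zr+.0191,(0,255,255),X);ell(.034,zr+.0191,(0,255,255),X)
ell(.072,.078,(0,255,0),(.551,-.0009))
cv2.imwrite('pics/s8.png',c)
E
```

```text
t 25.2 pos [ 5.503e+02 -3.000e-01  1.345e+02] rot [-3.1408e+00 -2.5000e-03  2.7918e+00] F [-0.8 -0.  -1.9] q6 -1.36 open 63.8
(0.5506, -0.0008, 0.125) -> [-0.5 -0.4  9.5]
```

View pics/s8.png

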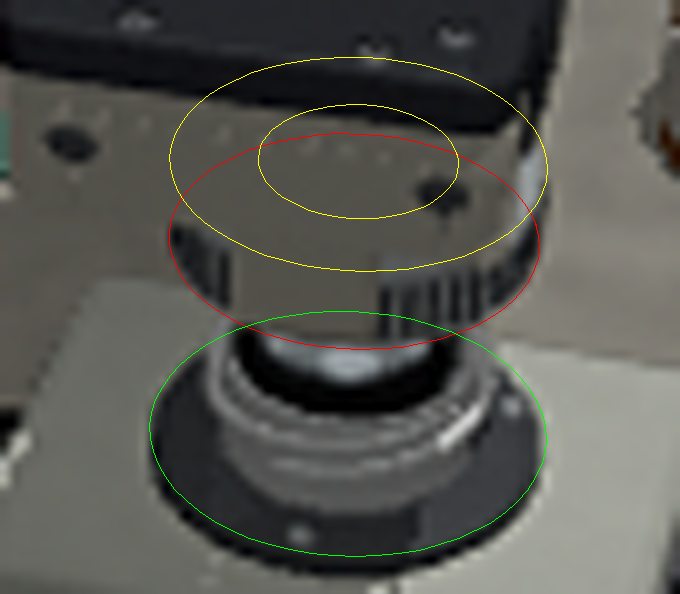

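The crop shows the ring held level above the seated lens, its lower edge on the predicted red curve. The flange's apparent drop is its 6 mm side wall, which explains my earlier error in y. Descending.

>>> move_arm([
  {"x": -0.0005,"y": -0.0004,"z": 0.01,"wx": 0,"wy": 0.14,"wz": 0,"hand": 0.6},
  {"x": -0.0005,"y": -0.0004,"z": 0.018,"wx": 0,"wy": 0.14,"wz": 0,"hand": 0.6},
  {"x": -0.0005,"y": -0.0004,"z": 0.0235,"wx": 0,"wy": 0.14,"wz": 0,"hand": 0.6},
  {"x": -0.0005,"y": -0.0004,"z": 0.0235,"wx": 0,"wy": 0.14,"wz": 0,"hand": 0.6},
  {"x": -0.0005,"y": -0.0004,"z": 0.0235,"wx": 0,"wy": 0.14,"wz": 0,"hand": 0.6},
])

```text
time: 25.82
tool_pos: [0.5507, -0.0014, 0.1109]
tool_rot: [-3.141, -0.005, 2.793]
contact_force: [0.2, 0.7, -1.4]
opening: 0.0634
```

```bash
python3 -c "
from h import *
go((.5506,-.0008,.108))"
```

```text
t 25.82 pos [550.7  -1.4 110.9] rot [-3.1407 -0.005   2.7931] F [ 0.2  0.7 -1.4] q6 -1.36 open 63.4
(0.5506, -0.0008, 0.108) -> [0.2 0.5 2.9]
```

>>> move_arm([
  {"x": 0.0001,"y": 0.0004,"z": 0.001,"wx": 0,"wy": -0.28,"wz": 0,"hand": 0.6},
  {"x": 0.0001,"y": 0.0004,"z": 0.002,"wx": 0,"wy": -0.28,"wz": 0,"hand": 0.6},
  {"x": 0.0001,"y": 0.0004,"z": 0.003,"wx": 0,"wy": -0.28,"wz": 0,"hand": 0.6},
  {"x": 0.0001,"y": 0.0004,"z": 0.004,"wx": 0,"wy": -0.28,"wz": 0,"hand": 0.6},
])

```text
time: 26.32
tool_pos: [0.5506, -0.0009, 0.1069]
tool_rot: [-3.141, -0.0, 2.793]
contact_force: [-1.5, 0.5, 4.1]
opening: 0.0637
```

>>> move_arm([
  {"x": 0,"y": 0,"z": 0.0008,"wx": 0,"wy": 0,"wz": 0,"hand": 0.6},
  {"x": 0,"y": 0,"z": 0.0008,"wx": 0,"wy": 0,"wz": 0,"hand": 0.6},
])

```text
time: 26.58
tool_pos: [0.5507, -0.0009, 0.1068]
tool_rot: [-3.141, 0.0, 2.793]
contact_force: [-1.6, 0.3, 5.8]
opening: 0.0635
```

Contact with the lower edge about 1.6 mm below the rim, so it's resting on the ridges. That predicts about 146° to the lens, 23° of play and about 15° to snug. Turning clockwise and following the lead.

>>> move_arm([
  {"x": 0,"y": 0,"z": 0.0005,"wx": 0,"wy": 0,"wz": 8,"hand": 0.6},
  {"x": 0,"y": 0,"z": 0.001,"wx": 0,"wy": 0,"wz": 16,"hand": 0.6},
  {"x": 0,"y": 0,"z": 0.0014,"wx": 0,"wy": 0,"wz": 24,"hand": 0.6},
])

```text
time: 26.95
tool_pos: [0.5515, -0.0013, 0.1056]
tool_rot: [3.141, 0.003, 2.37]
contact_force: [0.7, -0.1, 3.7]
opening: 0.0636
```

```bash
python3 -c "
from h import *
go()
print(monitor.observe()['torque'])"
```

```text
t 26.95 pos [551.5  -1.3 105.6] rot [3.1413e+00 2.6000e-03 2.3698e+00] F [ 0.7 -0.1  3.7] q6 -0.94 open 63.6
[-0.25348854  0.06734302  0.0311451 ]
```

>>> move_arm([
  {"x": 0,"y": 0,"z": 0.0005,"wx": 0,"wy": 0,"wz": 8,"hand": 0.6},
  {"x": 0,"y": 0,"z": 0.0009,"wx": 0,"wy": 0,"wz": 16,"hand": 0.6},
  {"x": 0,"y": 0,"z": 0.0014,"wx": 0,"wy": 0,"wz": 24,"hand": 0.6},
  {"x": 0,"y": 0,"z": 0.0019,"wx": 0,"wy": 0,"wz": 32,"hand": 0.6},
  {"x": 0,"y": 0,"z": 0.0023,"wx": 0,"wy": 0,"wz": 40,"hand": 0.6},
])

```text
time: 27.58
tool_pos: [0.5513, -0.0014, 0.1032]
tool_rot: [3.14, 0.002, 1.672]
contact_force: [-0.7, -1.7, 3.5]
opening: 0.0636
```

```bash
python3 -c "
from h import *
go()
print(monitor.observe()['torque'])"
```

```text
t 27.57 pos [551.3  -1.4 103.2] rot [3.1403e+00 1.7000e-03 1.6717e+00] F [-0.7 -1.7  3.5] q6 -0.24 open 63.6
[-0.31458707  0.16738782  0.03580915]
```

>>> move_arm([
  {"x": 0,"y": 0,"z": 0.0005,"wx": 0,"wy": 0,"wz": 8,"hand": 0.6},
  {"x": 0,"y": 0,"z": 0.0009,"wx": 0,"wy": 0,"wz": 16,"hand": 0.6},
  {"x": 0,"y": 0,"z": 0.0014,"wx": 0,"wy": 0,"wz": 24,"hand": 0.6},
  {"x": 0,"y": 0,"z": 0.0019,"wx": 0,"wy": 0,"wz": 32,"hand": 0.6},
  {"x": 0,"y": 0,"z": 0.0023,"wx": 0,"wy": 0,"wz": 40,"hand": 0.6},
  {"x": 0,"y": 0,"z": 0.0028,"wx": 0,"wy": 0,"wz": 48,"hand": 0.6},
  {"x": 0,"y": 0,"z": 0.0033,"wx": 0,"wy": 0,"wz": 56,"hand": 0.6},
])

```text
time: 28.45
tool_pos: [0.551, -0.001, 0.0999]
tool_rot: [3.14, -0.0, 0.694]
contact_force: [-1.5, -0.1, 4.9]
opening: 0.0634
```

```bash
python3 -c "
from h import *
go()
print(monitor.observe()['torque'])"
```

```text
t 28.45 pos [551.   -1.   99.9] rot [ 3.1402e+00 -1.0000e-04  6.9430e-01] F [-1.5 -0.1  4.9] q6 0.74 open 63.4
[-0.0391806   0.35398644  0.06528552]
```

>>> move_arm([
  {"x": 0,"y": 0,"z": 0.0003,"wx": 0,"wy": 0,"wz": 6,"hand": 0.6},
  {"x": 0,"y": 0,"z": 0.0006,"wx": 0,"wy": 0,"wz": 12,"hand": 0.6},
  {"x": 0,"y": 0,"z": 0.0009,"wx": 0,"wy": 0,"wz": 18,"hand": 0.6},
])

```text
time: 28.82
tool_pos: [0.551, -0.0009, 0.0988]
tool_rot: [3.14, -0.001, 0.381]
contact_force: [-0.7, 0.3, 3.8]
opening: 0.0635
```

```bash
python3 -c "
from h import *
go()
print(monitor.observe()['torque'])"
```

```text
t 28.82 pos [551.   -0.9  98.8] rot [ 3.1405e+00 -5.0000e-04  3.8120e-01] F [-0.7  0.3  3.8] q6 1.05 open 63.5
[ 0.03091292  0.26216585 -0.00584366]
```

>>> move_arm([
  {"x": 0,"y": 0,"z": 0.0002,"wx": 0,"wy": 0,"wz": 4,"hand": 0.6},
  {"x": 0,"y": 0,"z": 0.0004,"wx": 0,"wy": 0,"wz": 8,"hand": 0.6},
  {"x": 0,"y": 0,"z": 0.0004,"wx": 0,"wy": 0,"wz": 8,"hand": 0.6},
])

```text
time: 29.2
tool_pos: [0.5511, -0.001, 0.0984]
tool_rot: [3.14, -0.001, 0.245]
contact_force: [-0.4, 0.3, 4.6]
opening: 0.0638
```

```bash
python3 -c "
from h import *
go()
print(monitor.observe()['torque'])"
```

```text
t 29.2 pos [551.1  -1.   98.4] rot [ 3.1404e+00 -8.0000e-04  2.4550e-01] F [-0.4  0.3  4.6] q6 1.19 open 63.8
[-0.01583424  0.24995071 -0.14547657]
```

>>> move_arm([
  {"x": 0,"y": 0,"z": 0,"wx": 0,"wy": 0,"wz": 4,"hand": 0.6},
  {"x": 0,"y": 0,"z": 0,"wx": 0,"wy": 0,"wz": 8,"hand": 0.6},
  {"x": 0,"y": 0,"z": 0,"wx": 0,"wy": 0,"wz": 8,"hand": 0.6},
])

```text
time: 29.58
tool_pos: [0.5509, -0.001, 0.098]
tool_rot: [3.141, -0.0, 0.107]
contact_force: [1.1, -0.8, 4.1]
opening: 0.0636
```

```bash
python3 -c "
from h import *
go()
print(monitor.observe()['torque'])"
```

```text
t 29.57 pos [550.9  -1.   98. ] rot [ 3.1406e+00 -4.0000e-04  1.0720e-01] F [ 1.1 -0.8  4.1] q6 1.32 open 63.6
[ 0.00803902  0.14067862 -0.05211882]
```

>>> move_arm([
  {"x": 0,"y": 0,"z": 0,"wx": 0,"wy": 0,"wz": 4,"hand": 0.6},
  {"x": 0,"y": 0,"z": 0,"wx": 0,"wy": 0,"wz": 8,"hand": 0.6},
  {"x": 0,"y": 0,"z": 0,"wx": 0,"wy": 0,"wz": 8,"hand": 0.6},
])

```text
time: 29.95
tool_pos: [0.5509, -0.001, 0.0979]
tool_rot: [3.141, -0.0, -0.032]
contact_force: [0.6, -0.9, 3.2]
opening: 0.0636
```

```bash
python3 -c "
from h import *
go()
print(monitor.observe()['torque'])"
```

```text
t 29.95 pos [550.9  -1.   97.9] rot [ 3.1407e+00 -3.0000e-04 -3.1800e-02] F [ 0.6 -0.9  3.2] q6 1.46 open 63.6
[-0.01182239  0.10660016 -0.08162981]
```

>>> move_arm([
  {"x": 0,"y": 0,"z": -0.0002,"wx": 0,"wy": 0,"wz": 4,"hand": 0.6},
  {"x": 0,"y": 0,"z": -0.0004,"wx": 0,"wy": 0,"wz": 8,"hand": 0.6},
  {"x": 0,"y": 0,"z": -0.0004,"wx": 0,"wy": 0,"wz": 8,"hand": 0.6},
])

```text
time: 30.32
tool_pos: [0.5509, -0.001, 0.0981]
tool_rot: [3.141, -0.0, -0.171]
contact_force: [1.8, 0.7, 1.2]
opening: 0.0638
```

```bash
python3 -c "
from h import *
go()
print(monitor.observe()['torque'])"
```

```text
t 30.32 pos [550.9  -1.   98.1] rot [ 3.1408e+00 -2.0000e-04 -1.7100e-01] F [1.8 0.7 1.2] q6 1.6 open 63.8
[ 0.03955788 -0.09898627  0.01069932]
```

>>> move_arm([
  {"x": 0,"y": 0,"z": 0,"wx": 0,"wy": 0,"wz": 4,"hand": 0.6},
  {"x": 0,"y": 0,"z": 0,"wx": 0,"wy": 0,"wz": 8,"hand": 0.6},
  {"x": 0,"y": 0,"z": 0,"wx": 0,"wy": 0,"wz": 8,"hand": 0.6},
])

```text
time: 30.7
tool_pos: [0.5509, -0.001, 0.0981]
tool_rot: [3.141, -0.0, -0.31]
contact_force: [3.6, 0.3, 0.0]
opening: 0.0637
```

```bash
python3 -c "
from h import *
go()
print(monitor.observe()['torque'])"
```

```text
t 30.7 pos [550.9  -1.   98.1] rot [ 3.1408e+00 -4.0000e-04 -3.1040e-01] F [3.6 0.3 0. ] q6 1.74 open 63.7
[ 0.03630299 -0.25489033  0.00042125]
```

>>> move_arm([
  {"x": 0,"y": 0,"z": 0,"wx": 0,"wy": 0,"wz": 5,"hand": 0.6},
  {"x": 0,"y": 0,"z": 0,"wx": 0,"wy": 0,"wz": 5,"hand": 0.6},
])

```text
time: 30.95
tool_pos: [0.5508, -0.0011, 0.098]
tool_rot: [3.141, -0.0, -0.398]
contact_force: [3.2, -0.5, -0.3]
opening: 0.0635
```

```bash
python3 -c "
from h import *
go()
print(monitor.observe()['torque'])"
```

```text
t 30.95 pos [550.8  -1.1  98. ] rot [ 3.1407e+00 -3.0000e-04 -3.9770e-01] F [ 3.2 -0.5 -0.3] q6 1.83 open 63.5
[-0.10770878 -0.36167403 -0.1267534 ]
```

>>> move_arm([
  {"x": 0,"y": 0,"z": 0,"wx": 0,"wy": 0,"wz": 4,"hand": 0.6},
  {"x": 0,"y": 0,"z": 0,"wx": 0,"wy": 0,"wz": 4,"hand": 0.6},
])

```text
time: 31.2
tool_pos: [0.5508, -0.0011, 0.0979]
tool_rot: [3.141, -0.0, -0.467]
contact_force: [4.7, -0.4, -2.6]
opening: 0.0638
```

```bash
python3 -c "
from h import *
go()
print(monitor.observe()['torque'])"
```

```text
t 31.2 pos [550.8  -1.1  97.9] rot [ 3.1408e+00 -3.0000e-04 -4.6750e-01] F [ 4.7 -0.4 -2.6] q6 1.9 open 63.8
[-0.06280856 -0.61100675 -0.05516999]
```

>>> move_arm([
  {"x": 0,"y": 0,"z": 0.0001,"wx": 0,"wy": 0,"wz": 4,"hand": 0.6},
  {"x": 0,"y": 0,"z": 0.0002,"wx": 0,"wy": 0,"wz": 7,"hand": 0.6},
  {"x": 0,"y": 0,"z": 0.0002,"wx": 0,"wy": 0,"wz": 7,"hand": 0.6},
])

```text
time: 31.58
tool_pos: [0.5508, -0.001, 0.0977]
tool_rot: [3.141, -0.0, -0.59]
contact_force: [5.0, -1.9, -4.3]
opening: 0.0636
```

```bash
python3 -c "
from h import *
go()
print(monitor.observe()['torque'])"
```

```text
t 31.57 pos [550.8  -1.   97.7] rot [ 3.1408e+00 -3.0000e-04 -5.8980e-01] F [ 5.  -1.9 -4.3] q6 2.02 open 63.6
[-0.02666187 -0.73295499 -0.1307565 ]
```

>>> move_arm([
  {"x": 0,"y": 0,"z": 0.0001,"wx": 0,"wy": 0,"wz": 3,"hand": 0.6},
  {"x": 0,"y": 0,"z": 0.0002,"wx": 0,"wy": 0,"wz": 3,"hand": 0.6},
])

```text
time: 31.82
tool_pos: [0.5508, -0.001, 0.0975]
tool_rot: [3.141, -0.0, -0.643]
contact_force: [4.5, -1.2, -3.4]
opening: 0.0633
```

>>> move_arm([
  {"x": 0,"y": 0,"z": 0,"wx": 0,"wy": 0,"wz": 0,"hand": 0.75},
  {"x": 0,"y": 0,"z": 0,"wx": 0,"wy": 0,"wz": 0,"hand": 0.85},
  {"x": 0,"y": 0,"z": 0,"wx": 0,"wy": 0,"wz": 0,"hand": 0.85},
  {"x": 0,"y": 0,"z": 0,"wx": 0,"wy": 0,"wz": 0,"hand": 0.85},
])

```text
time: 32.33
tool_pos: [0.5503, -0.0009, 0.0977]
tool_rot: [3.14, 0.0, -0.645]
contact_force: [-0.2, 0.9, 0.1]
opening: 0.0779
```

```bash
python3 -c "
from h import *
go((.5509,-.001,.098))
print(monitor.observe()['torque'])"
```

```text
t 32.33 pos [550.3  -0.9  97.7] rot [ 3.1404e+00  4.0000e-04 -6.4470e-01] F [-0.2  0.9  0.1] q6 2.08 open 77.9
(0.5509, -0.001, 0.098) -> [ 0.6 -0.2 -0.3]
[-0.00403044  0.20866549  0.00185989]
```

>>> move_arm([
  {"x": 0,"y": 0,"z": -0.02,"wx": 0,"wy": 0,"wz": 0,"hand": 0.85},
  {"x": 0,"y": 0,"z": -0.06,"wx": 0,"wy": 0,"wz": 0,"hand": 0.85},
  {"x": 0,"y": 0,"z": -0.11,"wx": 0,"wy": 0,"wz": 0,"hand": 0.85},
  {"x": -0.05,"y": -0.03,"z": -0.13,"wx": 0,"wy": 0,"wz": 0,"hand": 0.85},
  {"x": -0.1,"y": -0.06,"z": -0.13,"wx": 0,"wy": 0,"wz": 0,"hand": 0.85},
  {"x": -0.14,"y": -0.1,"z": -0.13,"wx": 0,"wy": 0,"wz": 0,"hand": 0.85},
  {"x": -0.16,"y": -0.12,"z": -0.13,"wx": 0,"wy": 0,"wz": 0,"hand": 0.85},
  {"x": -0.16,"y": -0.12,"z": -0.13,"wx": 0,"wy": 0,"wz": 0,"hand": 0.85},
])

```text
time: 33.33
tool_pos: [0.4942, 0.193, 0.2276]
tool_rot: [3.141, 0.0, -0.641]
contact_force: [-0.2, 0.2, -0.0]
opening: 0.0783
```

```bash
python3 - <<'E'
from h import *
T=np.mean([viewer.read_camera('top') for _ in range(2)],0).astype(np.uint8);S=np.mean([viewer.read_camera('side') for _ in range(2)],0).astype(np.uint8)
go()
for cam,im in(('top',T),('side',S)):
  u,v=pix(cam,(.551,-.0009,.110)).astype(int)
  for e in blobs(im,u,v,22,lambda c:c.mean(2)>135,amin=4000):print(cam,np.round(e,2),np.round(ray(cam,e[0],e[1],.1103)*1e3,1))
u,v=269,205;a=cv2.resize(T[v-25:v+25,u-25:u+25],(390,390),interpolation=cv2.INTER_CUBIC);b=cv2.resize(S[175:225,265:315],(390,390),interpolation=cv2.INTER_CUBIC)
cv2.imwrite('pics/c9.png',np.hstack([a,b])[...,::-1])
E
```

```text
t 33.52 pos [495.1 190.2 227.5] rot [ 3.1402 -0.     -0.6462] F [-0.  -0.4 -0.6] q6 2.44 open 78.0
top [269.44 203.5   45.13  52.92   0.  ] [550.5  -0.  110.3]
top [269.2  203.97  18.29  18.44   1.  ] [5.495e+02 5.000e-01 1.103e+02]
top [269.21 205.23  33.7   34.27   1.  ] [5.470e+02 5.000e-01 1.103e+02]
side [286.09 197.65  26.73  43.41   0.  ] [541.   -9.7 110.3]
side [290.19 194.82  14.23  21.59   1.  ] [549.2  -3.2 110.3]
```

View pics/c9.png

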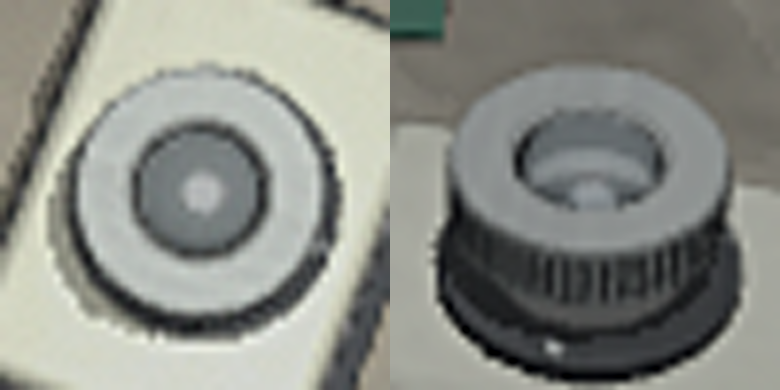

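The last view shows the ring sitting level and concentric on the nose, with the lens dome centred in its opening and the gripper clear. Handing in.

```bash
python3 -c "
from cell import robot
print(robot.hand_in())"
```

```text
the job is handed in; nothing more can be done
None
```

The collector lens is refitted in the lamp house and the retaining ring is screwed down on it. I handed the job in at about 33.5 s, with the gripper open and clear. The weakest point is how tight the ring is, because I could only estimate that.

- **Lens:** On the first try the lens ended up about 2 mm off centre, perched on the edge of the recess, because I had misread the nose's position in the side camera. I centred it with gentle squeezes along y and then x. It then pressed back at about 9 N/mm with forces of 6 N or less, and the top camera put it within the recess play (about 0.7 mm off centre). I took it to be home.
- **Ring:** It came to rest about 1.6 mm below the rim and sank at the expected lead for about 2.6–2.7 rad. It then turned about 0.4 rad without sinking, and after that pulled down again. I stopped about 0.3 rad into that last part, with roughly 0.6 mm of compression, which is inside the snug range.
- **Uncertain:** The tightness is worked out from turn angle, height and force, good to about ±0.07 rad. The moment reading was too noisy to confirm it, and height alone would put it near the lower end of the snug range.
- **Final pictures:** The ring sits level and central on the nose, with the lens dome showing through its opening. I did not touch the other things on the bench, but I did not photograph them again at the end.

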